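# Set up a toroid winder for the next core

## Robot

A 6-joint arm with a two-finger parallel gripper is mounted at the origin on the work surface. World frame = base frame: x ahead of the robot, y to its left, z up, the work surface at z = 0. Lengths are in m, angles in rad, forces in N, time in s.
With the tool pointing down it reaches from about 0.3 to 0.75 m from the base axis. Payload 8.5 kg.
Tool frame: the origin (TCP) lies on the centre line of the jaws, within the pads' length; the fingertips stand 22 mm ahead of it and the grasp point (between the pads) lies 3 mm ahead of it; z points along the fingers, y is the direction in which the jaws open and shut (so a half turn about z gives the same grasp; the last joint's range is limited). The gripper opens to 88 mm and grips with 3 to 60 N. Pads are 18 mm wide; open, the fingers measure 123 mm over their backs; the gripper's body (75 mm by 187 mm) begins 45 mm behind the grasp point.
Start: joints at [1.102, 0.381, 1.297, -0, 1.464, -0.215], TCP at [0.138, 0.532, 0.261] pointing down, gripper open.
Joint ranges: [-3.11, 3.11], [-0.89, 2.33], [0.22, 2.48], [-1.42, 4.56], [0.17, 2.85], [-2.88, 2.88]. Speed limits (rad/s): [2.39, 2.39, 3.14, 3.14, 3.14, 3.14].

## Interface

Orientations are given as a rotation vector (axis times angle).
In Python, from station import * gives the robot as it stands.
- The arm moves only by the shell command python3 -m inch 'ROWS' [FORCE]. ROWS is a JSON object of lists of equal length, an entry for each row: "dr": the turn, a rotation vector about the tool's x, y, z in rad, a list of three; "xyz": the shift along the tool's x, y, z in mm, a list of three; "fingers": the finger opening in mm, from 0 to 88.1. A call has 1 to 12 rows; each row shifts and turns the commanded pose from where the row before left it, along the tool's axes as they then stand; what a row does not reach is not made up. A row lasts 1/10 s, in which the tool goes at most 50 mm and 8.59 degrees, less where a joint would pass 70% of its speed; a pose out of reach is approached as far as the arm can. A call is refused whole if a number of a shift passes 50 or a number of a turn 0.15, either way. A call with a gripper value outside its range is refused whole. The fingers move at their own pace and stop on an object; FORCE is the grip in N (left out, the last holds). Time passes only in rows, so rows that do not move let the fingers close. It gives the time, the measured TCP pose, the force and the opening at its end, in the units of the state.
- get_state(): the state, without advancing time (a new reading comes with each control period).
- get_image(name): name is "scene" or "top" or "wrist"; returns the picture (384x512x3 uint8, red, green, blue); there is no depth.
- camera_info(name): a dict with "fx", "fy", "cx", "cy" (pixels), "world_to_cam" (4x4, takes a point from world to camera coordinates). Camera axes: x right, y up, looking along -z (the intrinsics and any distortion apply to the point x, -y, -z); pixel columns grow to the right and rows downward; lengths in m; the calibration is good to about 2 mm. A picture is of the moment at which its call begins: read the wrist's pose just before it. camera_info takes no time and is no camera call; for the wrist camera it gives the pose at the moment of the call.
- hand_in(): hands the job in, once; it reports no verdict.
Trained networks look in the newest picture that a camera, given by its name, has taken for a name from the list of things; names that differ only in an ending like _2 or _b are one class to them, and where a whole thing is asked for, a point or a joint stands for the part that bears it (a point fixed in the world has none). Each returns a list of dicts, best first, with "p" (0 to 1); they miss things now and then, are a little off and sometimes report something else, mostly with a low value. They report only what shows in the picture. A call takes as long as a camera call.
- spot_in(camera, thing): "bbox" ([left, top, right, bottom] in pixels, round what is visible of it).
- cut_out(camera, thing): "pixels" (384x512 bool, what is visible of it) and "bbox" ([left, top, right, bottom] in pixels, round what is visible of it).
The state is a dict: "clock": time; "qpos": joint angles; "joint_velocities": joint speeds; "joint_efforts": joint torques, N m; "tcp_pos": TCP position; "tool_rot": TCP orientation; "contact_force": force on the tool from outside, world axes, zero at the start; "wrist_torque": the same for the moment, N m; "width": finger opening in m.
Only numpy, scipy, OpenCV 4.12 (cv2) and the standard library are available. Lean on these libraries where they do the work, as an engineer would, in place of code of your own. Each camera call takes 0.05 s, during which the arm holds its last target.

## Task

Set up the toroid winder for its next job: take the drive roller (the bigger roller in the block, with a flat along its shaft and cap), turn it so that its flat matches the flatted hole of the drive hub, and push it down until it is fully home. Then set the larger ring core gently on the two rest blades and push the roller carriage in by its handle until the core is nipped between all three rollers. Finally swing the magnifier round until its lens is centred over the core and let go; leave the spare roller, the small core and the screwdriver where they are.

Things in the scene. Friction and masses are not known exactly. Their poses are not given: they have to be found in the camera images.
- winder: Toroid winder: blue base fixed to the bench, 40 mm high. Origin on the bench below the core seat; +x: the way the carriage closes; +y: to the winding head (upright, motor, open ring; 350 mm high, y from 105 to 290, x from -110 mm; not used here); z up. Drive hub axis at x = 42 mm, y = 0. Magnifier post (26 mm collar, top 178 mm over the bench) at x = 0, y = -120 mm. Yaw within 0.25 rad
- core_seat (a point): Middle of the core's seat, on top of two upright aluminium rest blades 88 mm over the bench (6 mm thick, 40 mm long along y, at x = -15 and 15 mm); axes as the winder's. Open beside them at +y and -y down to the base, so the core can be held across y. Set the core here or up to 5 mm to -x; closing the carriage then centres it, and its axis ends within 2 mm of this point
- hub_mouth (a point): Centre of the mouth of the drive hub, a steel boss 34 mm across, top (this point) 88 mm over the bench. D-shaped hole 35 mm deep: diameter 19.6 mm, one flat 6.3 mm from the axis, 2 mm chamfer. +x points from the axis squarely at the flat (a small dark set screw sticks out of the boss there); z up. The stopped gearmotor holds the hub at any angle; it yields to 0.35 N m
- drive_roller: Drive roller, 140 g. From its origin (on the axis, underside of the wheel) down: steel D-shaft 32 mm long, 18 mm diameter, one flat 5.5 mm from the axis, tapered tip. Up: dark rubber wheel 30 mm across, 20 mm high; aluminium cap to grip, 20 to 50 mm up, 26 mm diameter, flat 8 mm from the axis on the same side (21 mm across). +x points at the flats, z up. Home: origin at the hub mouth
- roller_block: Plywood block fixed to the bench, 50 x 150 x 40 mm, with two round holes (20.5 mm, 36 mm deep) at y = -40 and 40 mm of its frame; origin under its centre. The drive roller and the spare roller stand in the holes, shaft down, wheel on the block's top, either one in either hole
- spare_roller: Bystander: spare idler roller, smaller and all round (wheel 22 mm across, cap 17 mm across and 20 mm high, round shaft); origin at the underside of its wheel
- core: The larger ring core, dark grey ferrite, 54 mm outside, 28 mm hole, 20 mm high, about 160 g; origin at the centre of its underside, z its axis. Starts lying on the pallet
- small_core: bystander: the smaller ring core, 36 mm outside, 20 mm hole, 12 mm high; origin at the centre of its underside
- pallet: aluminium pallet plate fixed to the bench, 100 x 190 x 6 mm, origin under its centre; the two cores lie on it near y = -45 and +45 mm, either way round
- carriage (a joint): Slide of the roller carriage along the winder's +x, in m: 0 fully open, grows as it closes. Its two idler rollers reach a seated core at about 0.039 and nip it firmly at about 0.042 (0.041 to 0.043); end stop without a core 0.055. About 4 N of friction, so a firm push (10 to 15 N) is needed for the nip, which then stays when the handle is let go. Starts at 0 to 0.010
- carriage_grip (a point): Centre of the top of the carriage's upright handle: black plastic, 20 mm in diameter, 52 mm high, top (this point) 130 mm over the bench; moves with the carriage; axes as the winder's
- idler_a: One of the two free-turning idler rollers on the carriage, 22 mm across, 20 mm high, 29 mm to the -y side of the winder's x axis; origin at the centre of its underside, 88.5 mm over the bench
- idler_b: The other idler roller on the carriage, the same, 29 mm to the +y side
- magnifier (a joint): Angle of the magnifier arm about its post, in rad: 0 when it points along the winder's +x, grows as it swings to the core (anticlockwise from above); about 1.57 puts the lens over the seat. Stiff hinge (0.15 N m) that stays where released. Starts parked near 0
- magnifier_stem (a point): Centre of the top of the upright grip stem on the magnifier arm: black, 14 mm in diameter, 38 mm high, top (this point) 215 mm over the bench, 68 mm out from the post's axis; the arm below it reaches up to 177 mm over the bench
- lens (a point): Centre of the magnifier's round lens (72 mm across its black rim, 10 mm thick), 170 mm over the bench, 120 mm out from the post's axis, in line with the stem
- screwdriver: bystander: black-handled screwdriver lying on the bench, 160 mm long, beyond the pallet

How it is judged:
By the outcome, as a careful person would: the job done as asked, in the order asked, and still so for the second after the job is handed in, with the robot touching nothing.
It also fails if it takes over 72 s, if anything falls off the work surface, if the arm or the gripper's body presses on something with over 40 N, if the wrist force passes 120 N, or if a joint passes its speed limit or range.

## Working session

There is one attempt and no reset: what is moved stays moved. The work goes in short steps, Python scripts to look and compute and a shell command to move; the robot and the scene stay as the last step left them, time stands still between calls to the robot, and variables do not carry over. Pictures are saved under pics/ and viewed, and the job is handed in when it is done.

```bash
ls; mkdir -p pics; python3 - <<'E'
from station import *
import cv2
s=get_state(); print(s)
for n in ["scene","top","wrist"]:
    im=get_image(n); cv2.imwrite(f"pics/{n}0.png",im[:,:,::-1])
    c=camera_info(n); print(n,c)
E
```

```text
pics
{'clock': 0.0, 'qpos': array([ 1.10172948e+00,  3.81195921e-01,  1.29822266e+00,  1.09651107e-05,
        1.46359001e+00, -2.15297485e-01]), 'joint_velocities': array([ 9.51812761e-04,  5.56404324e-04, -1.63420802e-04,  1.93894666e-03,
        1.30127785e-05, -3.31876686e-04]), 'joint_efforts': array([-7.56768368e-04, -4.37929916e+01, -2.24556774e+01,  7.13747484e-02,
        3.52698087e-02, -7.83742394e-05]), 'tcp_pos': array([0.13796964, 0.53217101, 0.26015063]), 'tool_rot': array([-3.97491557e-01, -3.11585478e+00,  2.08914356e-03]), 'contact_force': array([ 1.05020711,  0.17615968, -0.56567649]), 'wrist_torque': array([-0.0076787 , -0.03298974,  0.01390626]), 'width': 0.08819956924833584}
scene {'fx': 422.09378580457053, 'fy': 422.09378580457053, 'cx': 258.3509111583253, 'cy': 193.33776281197459, 'world_to_cam': array([[ 0.64575855,  0.76341285, -0.01402554, -0.33568146],
       [-0.61687604,  0.53245426,  0.57961747,  0.31192536],
       [ 0.44995538, -0.36564091,  0.81476799, -1.17531746],
       [ 0.        ,  0.        ,  0.        ,  1.        ]])}
top {'fx': 449.12855541195705, 'fy': 449.12855541195705, 'cx': 253.49858742303667, 'cy': 185.07006475766272, 'world_to_cam': array([[ 0.02511368, -0.99947799, -0.02032349, -0.05290194],
       [ 0.99472668,  0.02296174,  0.09995799, -0.58677929],
       [-0.09943915, -0.02272663,  0.99478408, -1.06398348],
       [ 0.        ,  0.        ,  0.        ,  1.        ]])}
wrist {'fx': 302.3248103861331, 'fy': 302.3248103861331, 'cx': 251.6480096382075, 'cy': 198.32976393669793, 'world_to_cam': array([[ 2.51117209e-01,  9.67956461e-01, -6.61011417e-04,
        -5.49769772e-01],
       [-9.17993383e-01,  2.37938598e-01, -3.17290675e-01,
         4.43675686e-02],
       [-3.06966279e-01,  8.02839528e-02,  9.48328103e-01,
        -3.92232399e-01],
       [ 0.00000000e+00,  0.00000000e+00,  0.00000000e+00,
         1.00000000e+00]])}
```

View pics/scene0.png

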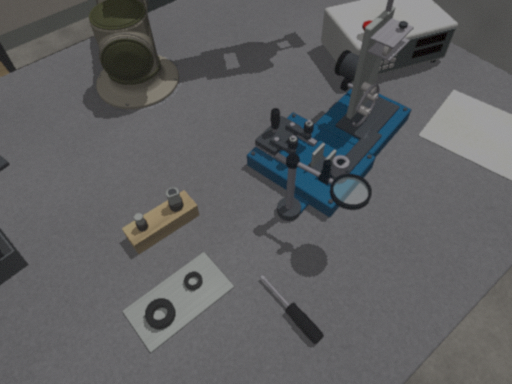

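View pics/top0.png

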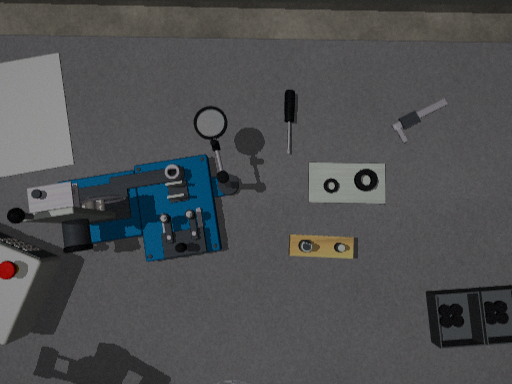

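View pics/wrist0.png

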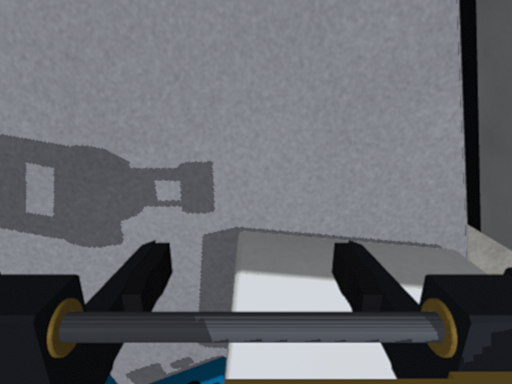

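```bash
cat > h.py <<'E'
from station import *
import numpy as np, cv2
def back(cam,uv,z,c=None):
    c=c or camera_info(cam); W=c['world_to_cam']; R=W[:3,:3]; o=-R.T@W[:3,3]
    d=R.T@np.array([(uv[0]-c['cx'])/c['fx'],-(uv[1]-c['cy'])/c['fy'],-1.])
    return o+d*(z-o[2])/d[2]
def proj(cam,p,c=None):
    c=c or camera_info(cam); W=c['world_to_cam']; q=W[:3,:3]@np.asarray(p)+W[:3,3]
    return np.array([c['cx']+c['fx']*q[0]/-q[2], c['cy']+c['fy']*q[1]/q[2]])
def snap(cam,name,crop=None,k=1):
    im=get_image(cam)[:,:,::-1]
    cv2.imwrite(f"pics/{name}_raw.png",im)
    if crop: im=im[crop[1]:crop[3],crop[0]:crop[2]]
    if k!=1: im=cv2.resize(im,None,fx=k,fy=k,interpolation=cv2.INTER_CUBIC)
    cv2.imwrite(f"pics/{name}.png",im)
E
python3 - <<'E'
from h import *
for n in ["drive_roller","spare_roller","core","small_core","roller_block","pallet","carriage_grip","magnifier_stem","lens","screwdriver","winder","idler_a"]:
    for cam in ["top","scene"]:
        r=spot_in(cam,n); print(n,cam,[(round(x['p'],2),[round(float(v),1) for v in x['bbox']]) for x in r[:3]])
im=cv2.imread("pics/top0.png")
cv2.imwrite("pics/t1.png",cv2.resize(im[130:270,120:260],None,fx=5,fy=4.2,interpolation=cv2.INTER_CUBIC) if 0 else cv2.resize(im[145:265,125:265],None,fx=5,fy=5,interpolation=cv2.INTER_CUBIC))
im=cv2.imread("pics/scene0.png")
cv2.imwrite("pics/s1.png",cv2.resize(im[80:225,240:420],None,fx=4,fy=4,interpolation=cv2.INTER_CUBIC))
cv2.imwrite("pics/s2.png",cv2.resize(im[175:345,110:240],None,fx=3.5,fy=3.5,interpolation=cv2.INTER_CUBIC))
E
```

```text
drive_roller top [(0.49, [302.2, 242.7, 313.6, 253.3])]
drive_roller scene [(0.77, [168.6, 189.2, 182.5, 212.2]), (0.6, [137.5, 212.2, 146.8, 231.1])]
spare_roller top [(0.42, [337.1, 248.2, 344.5, 251.5])]
spare_roller scene [(0.61, [135.1, 212.8, 149.2, 231.3])]
core top [(0.8, [353.6, 167.4, 375.8, 191.7])]
core scene [(0.6, [146.5, 299.0, 173.7, 328.8]), (0.32, [138.5, 213.5, 147.8, 230.1])]
small_core top [(0.67, [324.0, 181.0, 336.5, 194.8])]
small_core scene [(0.75, [183.9, 272.2, 203.0, 291.6]), (0.28, [167.6, 191.7, 182.8, 213.2])]
roller_block top [(0.73, [289.5, 233.9, 355.4, 257.1])]
roller_block scene [(0.55, [119.8, 192.4, 197.8, 252.7])]
pallet top [(0.55, [307.2, 161.9, 384.0, 204.6]), (0.29, [324.4, 177.9, 338.3, 194.5])]
pallet scene [(0.75, [126.5, 251.2, 233.5, 353.8])]
carriage_grip top [(0.58, [159.3, 212.5, 206.5, 256.1])]
carriage_grip scene [(0.96, [253.1, 106.6, 314.7, 158.2])]
magnifier_stem top [(0.92, [196.0, 107.4, 228.9, 180.7])]
magnifier_stem scene [(0.94, [288.5, 153.3, 375.3, 212.4])]
lens top [(0.73, [190.0, 106.1, 230.1, 183.4])]
lens scene [(0.67, [282.9, 152.9, 372.5, 207.5])]
screwdriver top [(0.77, [285.7, 92.8, 294.8, 151.0]), (0.58, [354.7, 170.1, 374.8, 193.2]), (0.27, [185.1, 209.3, 195.0, 214.7])]
screwdriver scene []
winder top [(0.69, [7.8, 106.9, 239.7, 260.0]), (0.16, [351.5, 166.7, 375.4, 190.7])]
winder scene [(0.72, [248.6, 2.5, 414.3, 219.4]), (0.37, [132.9, 212.1, 148.9, 230.8]), (0.21, [265.9, 277.8, 319.1, 343.7])]
idler_a top [(0.61, [157.3, 213.3, 169.9, 222.5]), (0.5, [5.4, 108.3, 241.9, 261.9])]
idler_a scene [(0.44, [305.5, 122.7, 314.7, 134.8])]
```

View pics/t1.png

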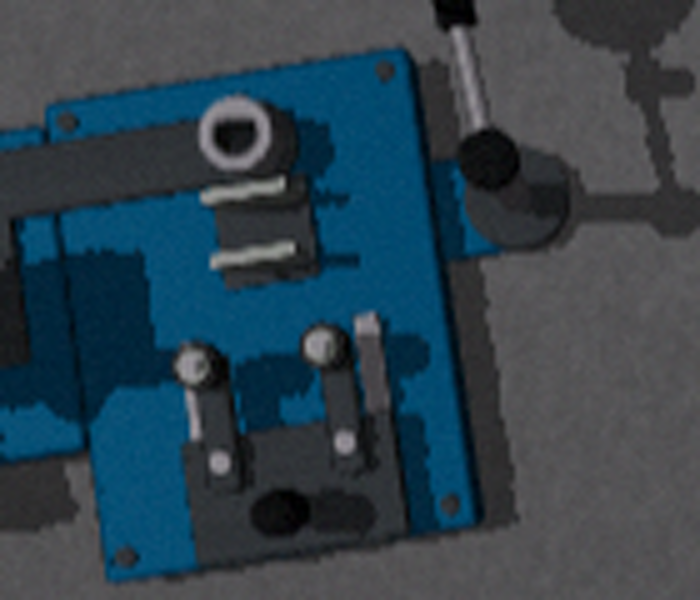

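View pics/s1.png

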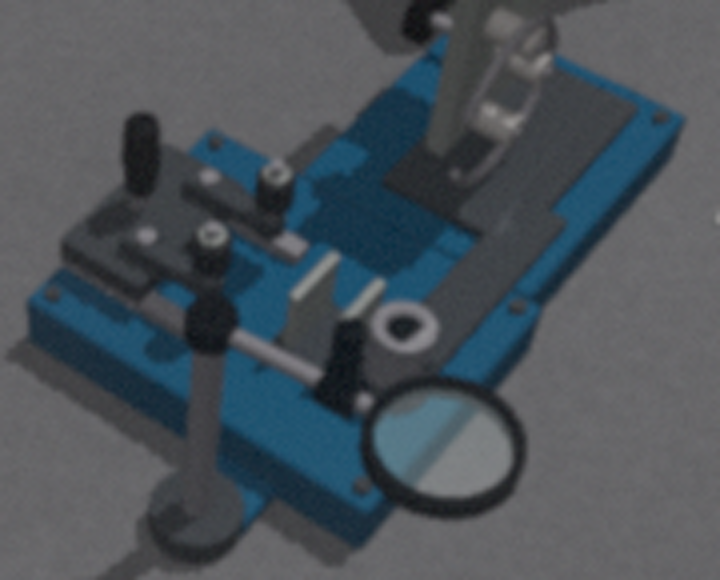

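View pics/s2.png

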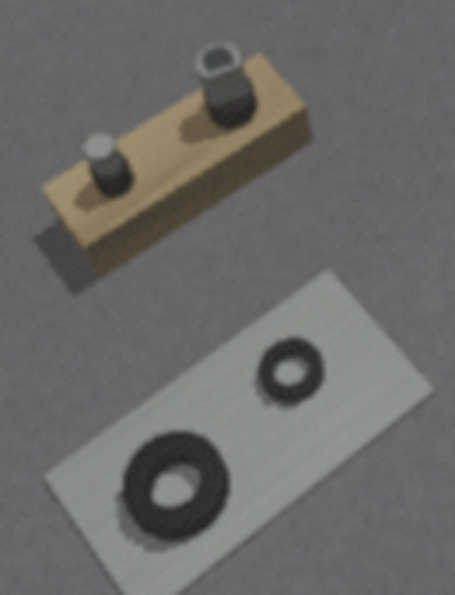

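```bash
python3 - <<'E'
from h import *
from scipy.optimize import least_squares
T=lambda u,v:(125+u/5,145+v/5); S=lambda u,v:(240+u/4,80+v/4)
obs=[("top",T(235,134),(42,0,88)),("top",T(489,158),(0,-120,178)),("top",T(244,190),(15,0,88)),("top",T(253,255),(-15,0,88)),
("scene",S(404,326),(42,0,88)),("scene",S(321,275),(-15,0,88)),("scene",S(366,300),(15,0,88))]
ci={n:camera_info(n) for n in("top","scene")}
def w(p,q): c,s=np.cos(p[2]),np.sin(p[2]); q=np.array(q)/1000; return [p[0]+c*q[0]-s*q[1],p[1]+s*q[0]+c*q[1],q[2]]
f=lambda p,o=obs:np.concatenate([proj(a,w(p,q),ci[a])-b for a,b,q in o])
r=least_squares(f,[.6,.1,0]); print(r.x); print(f(r.x).reshape(-1,2).round(1))
r2=least_squares(lambda p:f(p,obs[:4]),[.6,.1,0]); print(r2.x)
p=r.x
print("hub",w(p,(42,0,88)),"seat",w(p,(0,0,88)),"post",w(p,(0,-120,178)))
H=back("top",T(280,510),.130); print("handle",H); Rm=np.array([[np.cos(p[2]),np.sin(p[2])],[-np.sin(p[2]),np.cos(p[2])]]); print(Rm@(H[:2]-p[:2]))
print("handle scene",back("scene",S(141,120),.13))
for n,b in [("A",(325,345)),("B",(198,366))]: print(n,Rm@(back("top",T(*b),.1085)[:2]-p[:2]))
c=lambda b:((b[0]+b[2])/2,(b[1]+b[3])/2)
print("core",back("top",(366,179.9),.026), back("scene",(175/3.5+110,486/3.5+175),.026))
print("drive",back("top",(307,246),.09),back("scene",(220/3.5+110,62/3.5+175),.09))
print("spare",back("top",(340.5,247.5),.08),back("scene",(100/3.5+110,148/3.5+175),.08))
print("small",back("top",(331,185.5),.018))
print("lens",back("top",(210.5,122.5),.17)); print("stem",back("top",T(455,12),.215))
print("block corners",[back("top",q,.04)[:2].round(3) for q in [(290,235),(354,237),(289,256),(353,258)]])
im=cv2.imread("pics/top0.png"); cv2.imwrite("pics/t2.png",cv2.resize(im[150:270,280:395],None,fx=5,fy=5,interpolation=cv2.INTER_CUBIC))
E
```

```text
[0.56942227 0.14342683 0.16605384]
[[-0.4 -1. ]
 [-1.   0. ]
 [-0.7 -0.7]
 [-0.9 -0.9]
 [-0.3  0.2]
 [-1.8 -0.1]
 [-1.5  0.5]]
[0.56741088 0.14135112 0.18462787]
hub [np.float64(0.610844543673002), np.float64(0.15036907973297217), np.float64(0.088)] seat [np.float64(0.5694222657639713), np.float64(0.14342682557261283), np.float64(0.088)] post [np.float64(0.5892572776507122), np.float64(0.025077460118239386), np.float64(0.178)]
handle [0.43823627 0.11384677 0.13      ]
[-0.13427084 -0.00748921]
handle scene [0.43791725 0.11971818 0.13      ]
A [-0.06440546 -0.03276601]
B [-0.06567212  0.02511351]
core [ 0.60710322 -0.31173041  0.026     ] [ 0.61401273 -0.31228068  0.026     ]
drive [ 0.44620507 -0.16453065  0.09      ] [ 0.44885405 -0.1614437   0.09      ]
spare [ 0.44446178 -0.24167924  0.08      ] [ 0.4472917  -0.24211386  0.08      ]
small [ 0.59229256 -0.22829087  0.018     ]
lens [0.70690761 0.05394439 0.17      ]
stem [0.64462147 0.03533155 0.215     ]
block corners [array([ 0.469, -0.129]), array([ 0.469, -0.28 ]), array([ 0.42 , -0.127]), array([ 0.419, -0.278])]
```

View pics/t2.png

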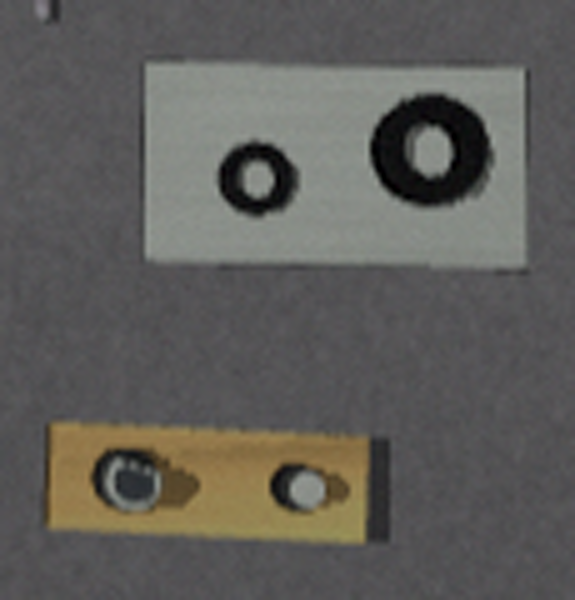

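```bash
cat >> h.py <<'E'
from scipy.spatial.transform import Rotation as Ro
def goto(xyz,ynorm=None,yaw_dir=None,s=None):
    """print tool-frame shift (mm) from present pose to xyz; ynorm: wanted world angle of the tool y axis (mod pi)"""
    s=s or get_state(); R=Ro.from_rotvec(s['tool_rot']).as_matrix()
    print("t",round(s['clock'],2),"tcp",s['tcp_pos'].round(4),"F",s['contact_force'].round(1),"w",round(s['width']*1000,1),"q6",round(s['qpos'][5],3))
    if xyz is not None: print("shift",(R.T@(np.array(xyz)-s['tcp_pos'])*1000).round(1))
    ya=np.arctan2(R[1,1],R[0,1]); print("y-axis world ang",round(ya,3),"x-axis",R[:,0].round(3),"z",R[:,2].round(4))
    if ynorm is not None:
        d=(ynorm-ya+np.pi/2)%np.pi-np.pi/2; print("turn about tool z (down):",round(-d,3), "q6 after approx",round(s['qpos'][5]-d,3),round(s['qpos'][5]+d,3))
E
python3 - <<'E'
from h import *
goto([.29,.15,.33])
c=camera_info("wrist");W=c['world_to_cam'];s=get_state();R=Ro.from_rotvec(s['tool_rot']).as_matrix()
o=-W[:3,:3].T@W[:3,3]; print("cam in tool",R.T@(o-s['tcp_pos']), "axis in tool",R.T@(-W[2,:3]))
print("up in tool",R.T@W[1,:3])
E
```

```text
t 1.35 tcp [0.1381 0.5324 0.2607] F [-0.4 -0.8 -0.3] w 88.4 q6 -0.215
shift [-243.1 -332.   -69.3]
y-axis world ang 1.317 x-axis [-0.968  0.251  0.   ] z [-1.e-04 -0.e+00 -1.e+00]
cam in tool [ 8.23251524e-02  8.73212618e-05 -1.25370467e-01] axis in tool [-3.17538593e-01  3.70791986e-04  9.48245277e-01]
up in tool [9.48245345e-01 2.21234133e-04 3.17538529e-01]
```

```bash
python3 -m inch '{"xyz":[[0,0,-40],[-10,-15,-30],[-26,-35,0],[-26,-35,0],[-26,-35,0],[-26,-35,0],[-26,-35,0],[-26,-35,0],[-26,-35,0],[-26,-35,0],[-25,-35,0]],"dr":[[0,0,0],[0,0,0],[0,0,0],[0,0,0],[0,0,0],[0,0,0],[0,0,0],[0,0,0],[0,0,0],[0,0,0],[0,0,0]],"fingers":[88,88,88,88,88,88,88,88,88,88,88]}'; python3 -c "
from h import *
goto([.447,-.163,.24])"
```

```text
clock: 2.45
tcp_pos: [0.2906, 0.1503, 0.331]
tool_rot: [0.397, 3.115, 0.0]
contact_force: [1.9, 0.2, 0.1]
width: 0.088
t 2.45 tcp [0.2906 0.1503 0.331 ] F [1.9 0.2 0.1] w 88.0 q6 -1.207
shift [-229.9 -264.1   91.1]
y-axis world ang 1.317 x-axis [-0.968  0.251 -0.001] z [ 9.e-04  1.e-04 -1.e+00]
```

```bash
python3 -m inch '{"xyz":[[-29,-33,11],[-29,-33,11],[-29,-33,11],[-29,-33,11],[-29,-33,11],[-29,-33,12],[-28,-33,12],[-28,-33,12],[0,0,0],[0,0,0]]}'; python3 -c "
from h import *
goto([.447,-.163,.24])
snap('wrist','w1'); goto(None)
print(spot_in('wrist','drive_roller'))"
```

```text
t 2.45 tcp [0.2906 0.1503 0.331 ] F [1.9 0.2 0.1] w 88.0 q6 -1.207
shift [-229.9 -264.1   91.1]
y-axis world ang 1.317 x-axis [-0.968  0.251 -0.001] z [ 9.e-04  1.e-04 -1.e+00]
t 2.5 tcp [0.293  0.1457 0.3309] F [ 2.3 -1.4  0.7] w 88.1 q6 -1.215
y-axis world ang 1.311 x-axis [-0.966  0.257 -0.002] z [ 0.0012 -0.0023 -1.    ]
[{'bbox': [83.5, 293.4, 90.7, 300.8], 'p': 0.57}]$: bad value
```

View pics/w1.png

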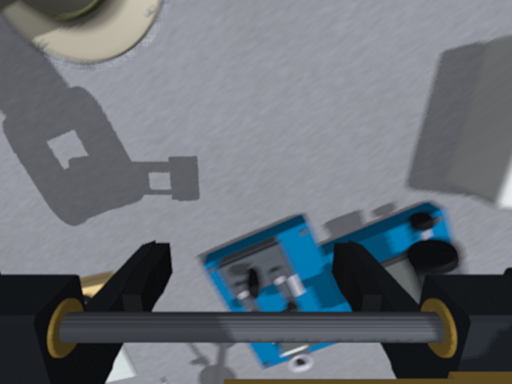

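```bash
python3 -m inch '{"xyz":[[-29,-33,11],[-29,-33,11],[-29,-33,11],[-29,-33,11],[-29,-33,11],[-29,-33,12],[-28,-31,12],[-26,-31,12],[0,0,0],[0,0,0]],"dr":[[0,0,0],[0,0,0],[0,0,0],[0,0,0],[0,0,0],[0,0,0],[0,0,0],[0,0,0],[0,0,0],[0,0,0]],"fingers":[88,88,88,88,88,88,88,88,88,88]}'; python3 -c "
from h import *
goto([.447,-.163,.24])
snap('wrist','w2'); 
print(spot_in('wrist','drive_roller'))"
```

```text
clock: 3.55
tcp_pos: [0.446, -0.1565, 0.2393]
tool_rot: [-0.398, -3.115, -0.001]
contact_force: [-0.4, 0.3, -0.5]
width: 0.0879
t 3.55 tcp [ 0.446  -0.1565  0.2393] F [-0.4  0.3 -0.5] w 87.9 q6 -1.906
shift [-2.6 -6.  -0.7]
y-axis world ang 1.317 x-axis [-0.968  0.251  0.001] z [-0.001  0.001 -1.   ]
[{'bbox': [233.0, 168.6, 256.6, 200.4], 'p': 0.67}, {'bbox': [392.5, 73.7, 512.0, 273.7], 'p': 0.5}]
```

View pics/w2.png

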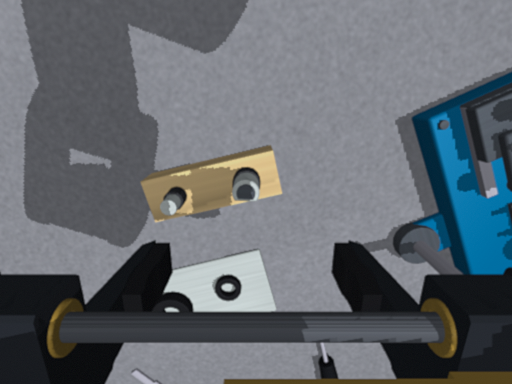

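```bash
python3 -c "
from h import *
im=cv2.imread('pics/w2_raw.png'); cv2.imwrite('pics/w2z.png',cv2.resize(im[155:215,210:280],None,fx=10,fy=10,interpolation=cv2.INTER_CUBIC))
for uv in [(246,190)]: print(back('wrist',uv,.09))
"
```

```text
[ 0.44599335 -0.16111065  0.09      ]
```

View pics/w2z.png

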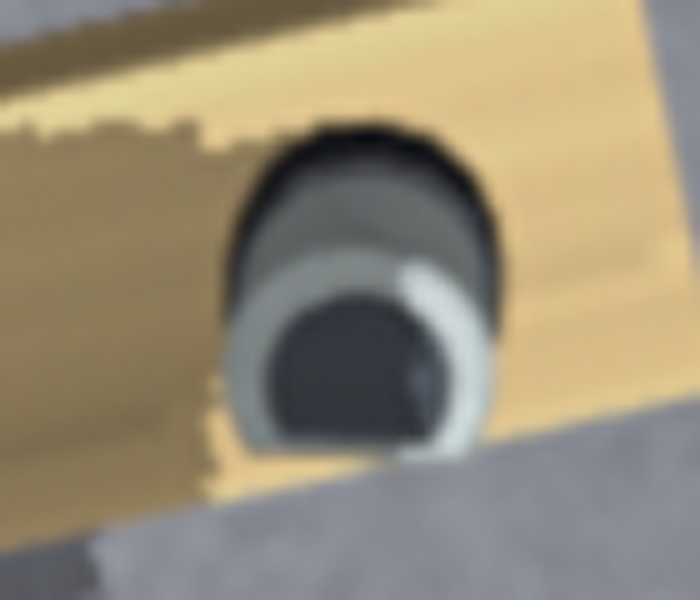

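```bash
python3 -m inch '{"xyz":[[0,0,5],[0,0,5],[0,0,5],[0,0,5],[0,0,5],[0,0,5],[0,0,5],[0,0,5],[0,0,5],[0,0,5],[0,0,0],[0,0,0]],"dr":[[0,0,0.147],[0,0,0.147],[0,0,0.147],[0,0,0.147],[0,0,0.147],[0,0,0.147],[0,0,0.147],[0,0,0.147],[0,0,0.147],[0,0,0.147],[0,0,0.147],[0,0,0]],"fingers":[60,60,60,60,60,60,60,60,60,60,60,60]}'; python3 -c "
from h import *
goto([.4446,-.1613,.086],-.298)
snap('wrist','w3',(190,150,330,270),5)
c=camera_info('wrist'); print(proj('wrist',(.447,-.162,.09),c))"
```

```text
clock: 4.85
tcp_pos: [0.4458, -0.1558, 0.1904]
tool_rot: [2.528, 1.864, 0.001]
contact_force: [0.4, -0.0, 0.6]
width: 0.0598
t 4.85 tcp [ 0.4458 -0.1558  0.1904] F [ 0.4 -0.   0.6] w 59.8 q6 -0.288
shift [ -5.6   0.4 104.4]
y-axis world ang -0.3 x-axis [ 0.295  0.955 -0.   ] z [ 9.e-04 -5.e-04 -1.e+00]
turn about tool z (down): -0.002 q6 after approx -0.29 -0.286
[254.51244327 213.46486891]
```

View pics/w3.png

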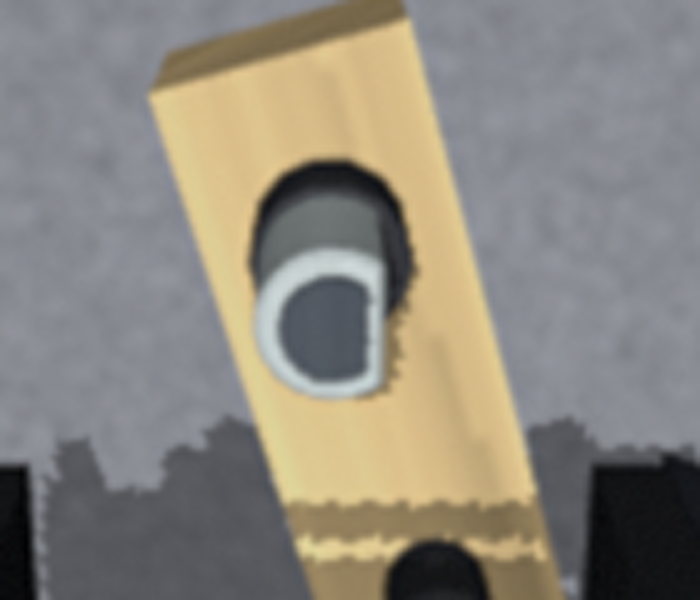

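```bash
python3 -m inch '{"xyz":[[-6.2,1.4,10],[0,0,40],[0,0,40],[0,0,14],[0,0,0],[0,0,0]],"dr":[[0,0,0],[0,0,0],[0,0,0],[0,0,0],[0,0,0],[0,0,0]],"fingers":[60,60,50,40,40,40]}'; python3 -m inch '{"xyz":[[0,0,0],[0,0,0],[0,0,0],[0,0,0],[0,0,0],[0,0,0]],"dr":[[0,0,0],[0,0,0],[0,0,0],[0,0,0],[0,0,0],[0,0,0]],"fingers":[10,10,10,10,10,10]}' 25;  python3 -c "
from h import *
goto([.4446,-.1613,.086],-.298)"
```

```text
clock: 5.5
tcp_pos: [0.4455, -0.1636, 0.086]
tool_rot: [2.527, 1.866, 0.0]
contact_force: [-0.3, 0.1, 0.7]
width: 0.0402
clock: 6.1
tcp_pos: [0.4456, -0.1635, 0.0864]
tool_rot: [2.527, 1.864, 0.001]
contact_force: [-1.8, 0.1, 5.7]
width: 0.0207
t 6.1 tcp [ 0.4456 -0.1635  0.0864] F [-1.8  0.1  5.7] w 20.7 q6 -0.302
shift [ 1.8 -1.6  0.4]
y-axis world ang -0.3 x-axis [ 0.295  0.955 -0.   ] z [ 1.1e-03 -8.0e-04 -1.0e+00]
turn about tool z (down): -0.002 q6 after approx -0.304 -0.3
```

```bash
python3 -m inch '{"xyz":[[0,0,-10],[0,0,-30],[0,0,-45],[0,0,-50],[0,0,-50],[0,0,-9],[0,0,0]],"dr":[[0,0,0],[0,0,0],[0,0,0],[0,0,0],[0,0,0],[0,0,0],[0,0,0]],"fingers":[10,10,10,10,10,10,10]}';  python3 -c "
from h import *
goto([.59,.083,.28],-.298)"
```

```text
clock: 6.8
tcp_pos: [0.4454, -0.1633, 0.281]
tool_rot: [2.526, 1.863, 0.001]
contact_force: [0.2, -0.4, -1.9]
width: 0.0204
t 6.8 tcp [ 0.4454 -0.1633  0.281 ] F [ 0.2 -0.4 -1.9] w 20.4 q6 -0.302
shift [278.   65.4   1. ]
y-axis world ang -0.3 x-axis [ 0.295  0.955 -0.001] z [ 0.0025 -0.0017 -1.    ]
turn about tool z (down): -0.002 q6 after approx -0.304 -0.3
```

```bash
python3 -m inch '{"xyz":[[20,5,0],[40,9,0],[45,10,0],[45,11,0],[45,11,0],[45,11,0],[26,6,0],[12,2,0],[0,0,0],[0,0,0]],"dr":[[0,0,0],[0,0,0],[0,0,0],[0,0,0],[0,0,0],[0,0,0],[0,0,0],[0,0,0],[0,0,0],[0,0,0]],"fingers":[10,10,10,10,10,10,10,10,10,10]}';  python3 -c "
from h import *
goto(None,-.298)
snap('wrist','w4')
c=camera_info('wrist'); np.save('w4.npy',c)
print(proj('wrist',(.611,.150,.088),c))"
```

```text
clock: 7.8
tcp_pos: [0.5891, 0.0821, 0.2788]
tool_rot: [-2.528, -1.863, 0.003]
contact_force: [-0.8, 1.0, -1.1]
width: 0.0208
t 7.8 tcp [0.5891 0.0821 0.2788] F [-0.8  1.  -1.1] w 20.8 q6 0.24
y-axis world ang -0.301 x-axis [ 0.296  0.955 -0.001] z [-2.1e-03 -3.0e-04 -1.0e+00]
turn about tool z (down): -0.003 q6 after approx 0.238 0.243
[252.15593857 108.92406638]
```

View pics/w4.png

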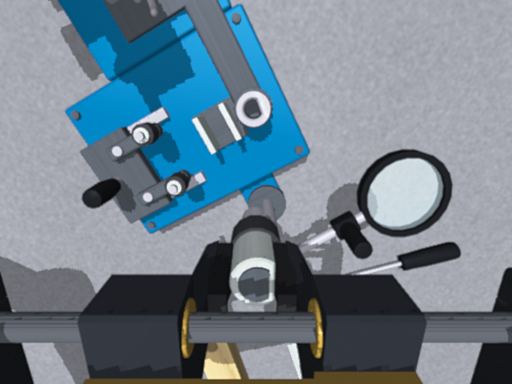

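```bash
python3 -c "
from h import *
im=cv2.imread('pics/w4_raw.png')
cv2.imwrite('pics/w4a.png',cv2.resize(im[85:135,225:285],None,fx=12,fy=12,interpolation=cv2.INTER_CUBIC))
cv2.imwrite('pics/w4b.png',cv2.resize(im[80:220,75:235],None,fx=5,fy=4.25,interpolation=cv2.INTER_CUBIC))
"
```

```text
(no output)
```

View pics/w4a.png

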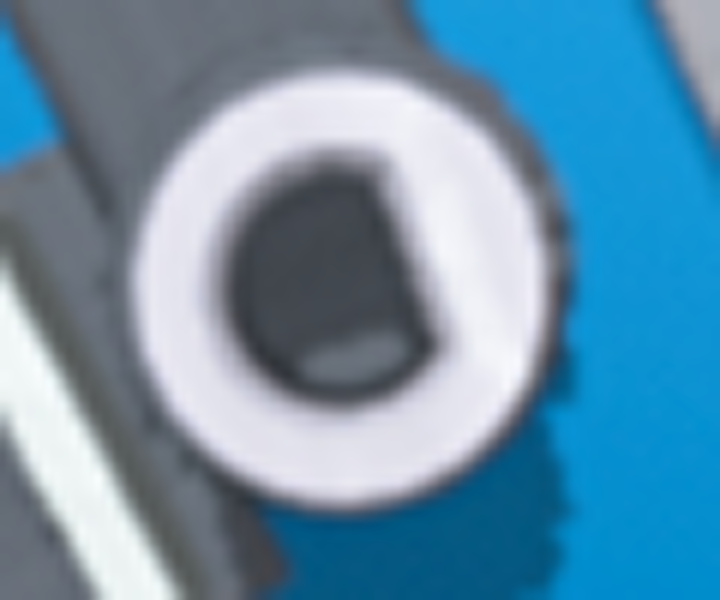

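View pics/w4b.png

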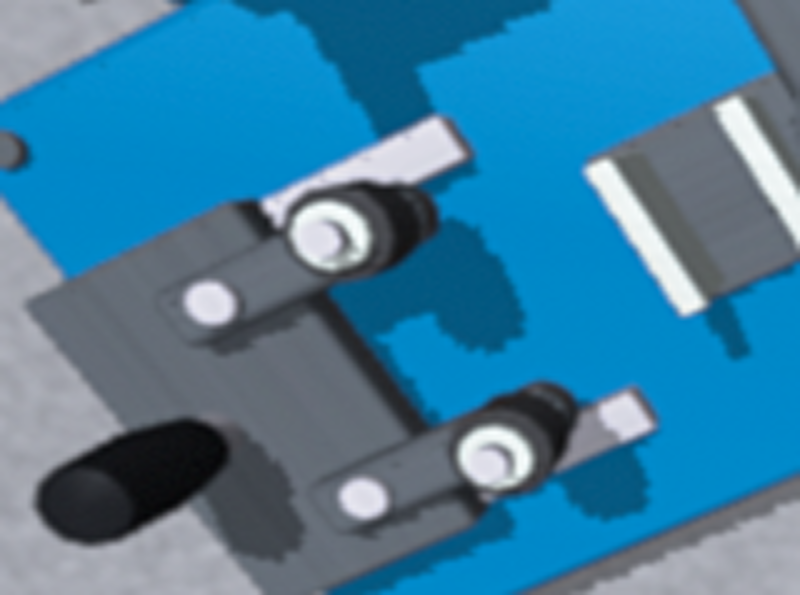

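```bash
python3 - <<'E'
from h import *
from scipy.optimize import least_squares
c=np.load('w4.npy',allow_pickle=True).item()
B=lambda u,v:(75+u/5,80+v/4.25)
P=[((253.5,109),.088),(B(646,237),.088),(B(85,505),.130),(B(330,237),.110),(B(497,460),.110)]
for n,(q,z) in zip(["hub","blade-15","handle","idB","idA"],P): print(n,back('wrist',q,z,c).round(4))
hub=back('wrist',P[0][0],.088,c)
for q,z in P:
    d=back('wrist',q,z,c)-hub; print(np.round(np.hypot(d[0],d[1]),4),np.arctan2(d[1],d[0]).round(3))
iA=back('wrist',P[4][0],.110,c);iB=back('wrist',P[3][0],.110,c);d=iB-iA;print(np.hypot(*d[:2]),"yaw from idlers",np.arctan2(-d[0],d[1]))
m=(iA+iB)/2-hub; print("yaw from mid",np.arctan2(-m[1],-m[0]))
# hub flat dir
A=lambda u,v:(225+u/12,85+v/12)
a=back('wrist',A(385,165),.088,c);b=back('wrist',A(435,340),.088,c);e=a-b;print("hub flat normal ang",np.arctan2(-e[0],e[1]))
E
```

```text
hub [0.6123 0.1495 0.088 ]
blade-15 [0.5558 0.1393 0.088 ]
handle [0.4402 0.118  0.13  ]
idB [0.5018 0.1588 0.11  ]
idA [0.5128 0.1003 0.11  ]
0.0 0.0
0.0574 -2.962
0.1749 -2.96
0.1108 3.058
0.111 -2.682
0.05952676621927595 yaw from idlers 0.1854942057970563
yaw from mid 0.18796640146475663
hub flat normal ang -0.003877648574605591
```

```bash
python3 - <<'E'
from h import *
im=cv2.imread('pics/w4_raw.png')
cv2.imwrite('pics/w4c.png',cv2.resize(im[210:320,190:320],None,fx=6,fy=5.45,interpolation=cv2.INTER_CUBIC))
c=np.load('w4.npy',allow_pickle=True).item()
s=get_state();R=Ro.from_rotvec(s['tool_rot']).as_matrix()
for q in [(0,-2.5,-3.6),(1.2,-2.5,-3.6),(13,-2.5,-3.6),(-13,-2.5,-3.6),(0,-15.5,-3.6),(0,5.5,-3.6)]:
    u=proj('wrist',s['tcp_pos']+R@(np.array(q)/1000),c); print(q,u,((u[0]-190)*6,(u[1]-210)*5.45))
E
```

```text
(0, -2.5, -3.6) [245.27240836 283.72263958] (np.float64(331.63445014450485), np.float64(401.78838571974103))
(1.2, -2.5, -3.6) [245.2552439  281.52061172] (np.float64(331.5314633815112), np.float64(389.78733388105553))
(13, -2.5, -3.6) [245.08139974 259.21815327] (np.float64(330.4883984667502), np.float64(268.2389353363254))
(-13, -2.5, -3.6) [245.45261166 306.84091293] (np.float64(332.7156699516493), np.float64(527.7829754840825))
(0, -15.5, -3.6) [217.56250363 283.71503462] (np.float64(165.37502176884993), np.float64(401.7469386717996))
(0, 5.5, -3.6) [262.3257591  283.72731986] (np.float64(433.95455457200933), np.float64(401.8138932432246))
```

View pics/w4c.png

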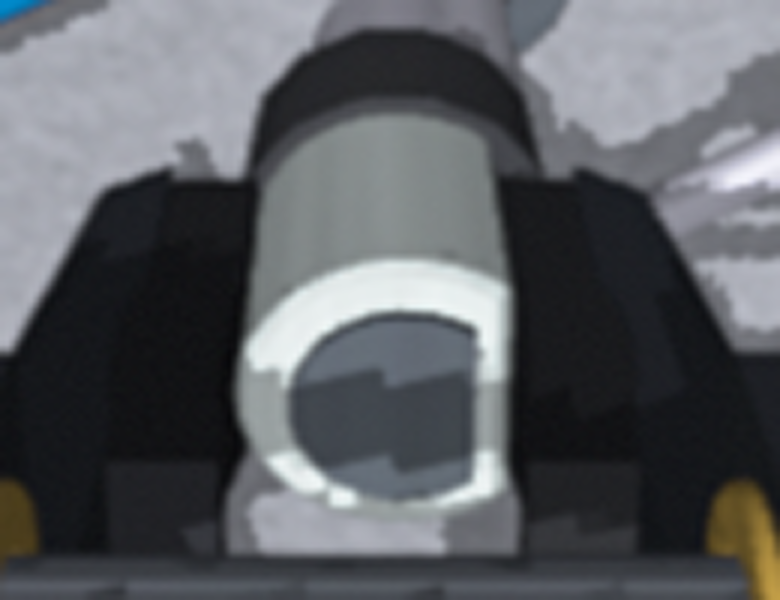

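```bash
python3 -m inch '{"xyz":[[0,0,0],[0,0,0],[0,0,0]],"dr":[[0,0,-0.14],[0,0,-0.15],[0,0,0]],"fingers":[10,10,10]}';  python3 -c "
from h import *
goto([.6098,.1481,.180],-.01)"
```

```text
clock: 8.15
tcp_pos: [0.5892, 0.0817, 0.2799]
tool_rot: [2.233, 2.21, -0.0]
contact_force: [-0.1, -0.3, -0.7]
width: 0.0204
t 8.15 tcp [0.5892 0.0817 0.2799] F [-0.1 -0.3 -0.7] w 20.4 q6 -0.051
shift [66.6 19.9 99.8]
y-axis world ang -0.01 x-axis [ 0.01  1.   -0.  ] z [-2.e-04 -2.e-04 -1.e+00]
turn about tool z (down): -0.0 q6 after approx -0.051 -0.05
```

```bash
python3 -m inch '{"xyz":[[20,6,0],[35,10,0],[11.6,3.9,20],[0,0,40],[0,0,30],[0,0,10],[0,0,0],[0,0,0]],"dr":[[0,0,0],[0,0,0],[0,0,0],[0,0,0],[0,0,0],[0,0,0],[0,0,0],[0,0,0]],"fingers":[10,10,10,10,10,10,10,10]}';  python3 -c "
from h import *
goto([.6098,.1481,.134],-.01)
snap('scene','s4',(290,110,390,200),7);snap('wrist','w5',(170,190,340,330),4)"
```

```text
clock: 8.95
tcp_pos: [0.6108, 0.1491, 0.1815]
tool_rot: [2.233, 2.207, 0.003]
contact_force: [0.6, -0.6, -1.4]
width: 0.0205
t 8.95 tcp [0.6108 0.1491 0.1815] F [ 0.6 -0.6 -1.4] w 20.5 q6 0.063
shift [-1.  -1.2 47.5]
y-axis world ang -0.012 x-axis [0.012 1.    0.   ] z [ 2.6e-03  1.0e-04 -1.0e+00]
turn about tool z (down): -0.002 q6 after approx 0.061 0.065
```

View pics/s4.png

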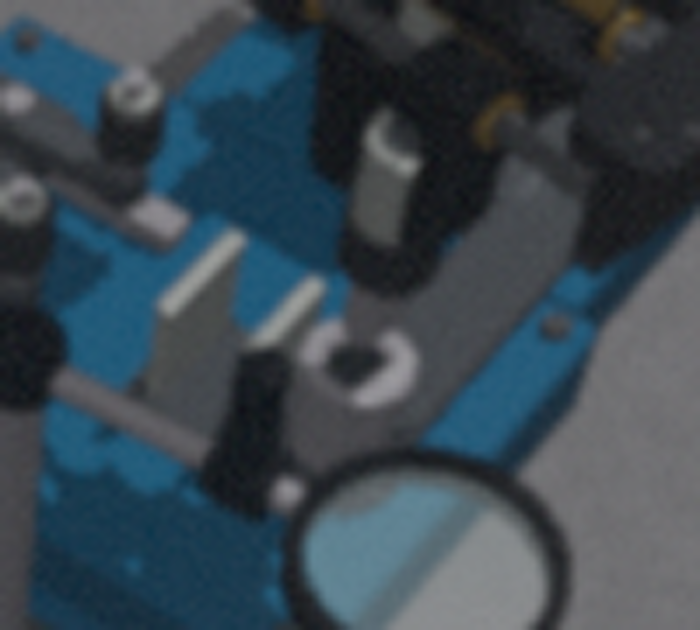

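View pics/w5.png

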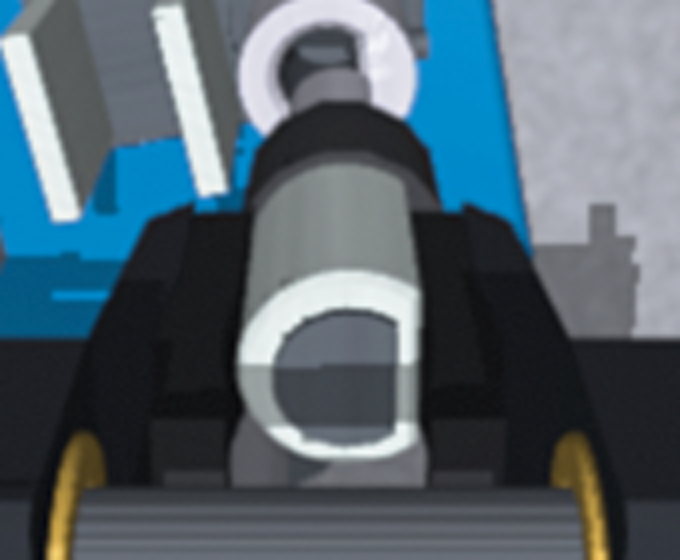

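```bash
python3 - <<'E'
from h import *
s=get_state();c=camera_info('wrist');R=Ro.from_rotvec(s['tool_rot']).as_matrix()
# hub ellipse: left 240 right 416 -> 328 
h=back('wrist',(170+328/4,190+72/4),.088,c); print(h, (R.T@(h-s['tcp_pos'])*1000).round(2))
def P(q): u=proj('wrist',s['tcp_pos']+R@(np.array(q)/1000),c); return ((u[0]-170)*4).round(),((u[1]-190)*4).round()
for a in [0,1.4]:
  for z in [-3.6,26.4]: print(a,z,[P(q) for q in [(a,2.5,z),(a,-10.5,z),(a,10.5,z),(a+13,2.5,z),(a-13,2.5,z)]])
E
```

```text
[0.61195881 0.15088811 0.088     ] [ 1.62  0.76 93.7 ]
0 -3.6 [(np.float64(343.0), np.float64(374.0)), (np.float64(233.0), np.float64(374.0)), (np.float64(412.0), np.float64(374.0)), (np.float64(344.0), np.float64(276.0)), (np.float64(343.0), np.float64(466.0))]
0 26.4 [(np.float64(341.0), np.float64(249.0)), (np.float64(248.0), np.float64(249.0)), (np.float64(398.0), np.float64(249.0)), (np.float64(341.0), np.float64(165.0)), (np.float64(340.0), np.float64(330.0))]
1.4 -3.6 [(np.float64(343.0), np.float64(363.0)), (np.float64(232.0), np.float64(363.0)), (np.float64(412.0), np.float64(363.0)), (np.float64(344.0), np.float64(265.0)), (np.float64(343.0), np.float64(457.0))]
1.4 26.4 [(np.float64(341.0), np.float64(240.0)), (np.float64(248.0), np.float64(240.0)), (np.float64(398.0), np.float64(240.0)), (np.float64(341.0), np.float64(155.0)), (np.float64(340.0), np.float64(321.0))]
```

```bash
python3 - <<'E'
from h import *
for i in range(4):
    s=get_state();c=camera_info('wrist');W=c['world_to_cam'];o=-W[:3,:3].T@W[:3,3]; print(s['clock'],s['tcp_pos'],o); get_image('top')
c=np.load('w4.npy',allow_pickle=True).item();W=c['world_to_cam'];print(-W[:3,:3].T@W[:3,3])
E
```

```text
9.05 [0.61086192 0.14925591 0.18169353] [0.61193449 0.23205906 0.3070588 ]
9.1 [0.61072727 0.14929409 0.18145277] [0.61182815 0.23213236 0.30681618]
9.15 [0.61059564 0.14936633 0.18114296] [0.61173821 0.23218936 0.30650821]
9.2 [0.6104675  0.14939938 0.18082637] [0.61167115 0.23223186 0.30619776]
[0.61442269 0.16097624 0.40453462]
```

```bash
python3 -m inch '{"xyz":[[0,-2,4],[0,0,5],[0,0,5],[0,0,5],[0,0,0]],"dr":[[0,0,0],[0,0,0],[0,0,0],[0,0,0],[0,0,0]],"fingers":[10,10,10,10,10]}';  python3 -c "
from h import *
goto([.6085,.1492,.134],-.01)
snap('scene','s5',(290,110,390,200),7);snap('wrist','w6',(170,190,340,330),4)"
```

```text
clock: 9.75
tcp_pos: [0.6082, 0.1494, 0.1599]
tool_rot: [-2.232, -2.21, 0.001]
contact_force: [0.5, 1.2, -2.3]
width: 0.0208
t 9.75 tcp [0.6082 0.1494 0.1599] F [ 0.5  1.2 -2.3] w 20.8 q6 0.062
shift [-0.2  0.3 25.9]
y-axis world ang -0.01 x-axis [ 0.01  1.   -0.  ] z [-6.e-04 -1.e-04 -1.e+00]
turn about tool z (down): -0.0 q6 after approx 0.062 0.062
```

View pics/s5.png

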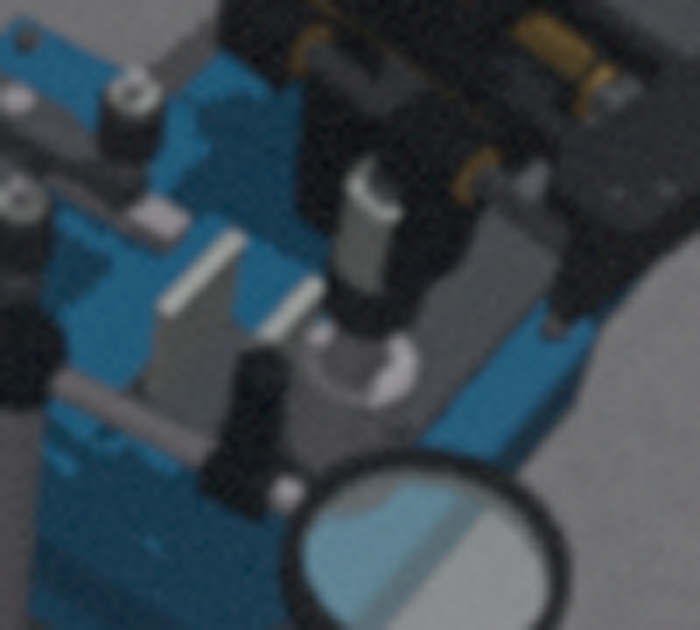

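View pics/w6.png

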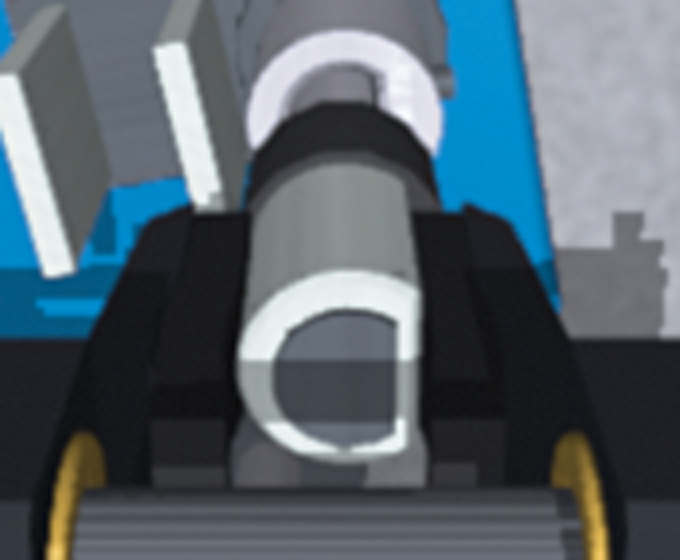

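```bash
python3 -m inch '{"xyz":[[0,0,5],[0,0,5],[0,0,5],[0,0,0]],"dr":[[0,0,0],[0,0,0],[0,0,0],[0,0,0]],"fingers":[10,10,10,10]}';  python3 -c "
from h import *
goto([.6085,.1492,.134],-.01)"
```

```text
clock: 10.25
tcp_pos: [0.6082, 0.1494, 0.1449]
tool_rot: [-2.232, -2.21, 0.001]
contact_force: [0.8, -0.0, -2.2]
width: 0.0203
t 10.25 tcp [0.6082 0.1494 0.1449] F [ 0.8 -0.  -2.2] w 20.3 q6 0.062
shift [-0.2  0.3 10.9]
y-axis world ang -0.01 x-axis [ 0.01  1.   -0.  ] z [-5.e-04 -0.e+00 -1.e+00]
turn about tool z (down): -0.0 q6 after approx 0.062 0.062
```

```bash
python3 -m inch '{"xyz":[[0,0,4],[0,0,4],[0,0,2],[0,0,1],[0,0,0]],"dr":[[0,0,0],[0,0,0],[0,0,0],[0,0,0],[0,0,0]],"fingers":[10,10,10,10,10]}';  python3 -m inch '{"xyz":[[0,0,1],[0,0,0]],"dr":[[0,0,0],[0,0,0]],"fingers":[10,10]}'
```

```text
clock: 10.75
tcp_pos: [0.6082, 0.1494, 0.1346]
tool_rot: [-2.232, -2.21, 0.0]
contact_force: [0.9, 0.3, -3.4]
width: 0.0206
clock: 10.95
tcp_pos: [0.6082, 0.1495, 0.1345]
tool_rot: [2.232, 2.21, 0.001]
contact_force: [-0.1, -0.2, 4.0]
width: 0.0203
```

```bash
python3 -m inch '{"xyz":[[0,0,0.7],[0,0,0.7],[0,0,0]],"dr":[[0,0,0],[0,0,0],[0,0,0]],"fingers":[10,10,10]}';  python3 -c "
from h import *
goto(None,-.01)
snap('scene','s6',(290,110,390,200),7)"
```

```text
clock: 11.25
tcp_pos: [0.6083, 0.1495, 0.1344]
tool_rot: [2.231, 2.209, 0.002]
contact_force: [-4.3, -0.2, 13.4]
width: 0.0203
t 11.25 tcp [0.6083 0.1495 0.1344] F [-4.3 -0.2 13.4] w 20.3 q6 0.062
y-axis world ang -0.01 x-axis [ 0.01  1.   -0.  ] z [ 2.e-03 -1.e-04 -1.e+00]
turn about tool z (down): 0.0 q6 after approx 0.062 0.062
```

View pics/s6.png

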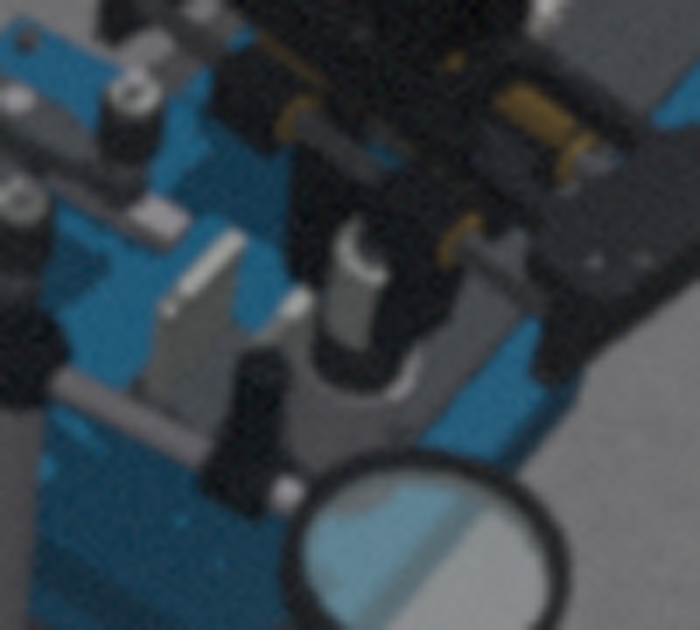

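```bash
python3 -m inch '{"xyz":[[0,0,-1.5],[0,0,0],[0,0,0],[0,0,0],[0,0,-10],[0,0,-30],[0,0,-45],[0,0,-45],[0,0,0]],"dr":[[0,0,0],[0,0,0],[0,0,0],[0,0,0],[0,0,0],[0,0,0],[0,0,0],[0,0,0],[0,0,0]],"fingers":[20,40,44,44,44,44,44,44,44]}';  python3 -c "
from h import *
goto([.609,-.312,.2],-.01)
snap('wrist','w7',(170,100,340,240),4);snap('scene','s7',(290,110,390,200),7)"
```

```text
clock: 12.2
tcp_pos: [0.6096, 0.1497, 0.2712]
tool_rot: [2.226, 2.205, 0.015]
contact_force: [0.1, -0.1, 0.0]
width: 0.0444
t 12.2 tcp [0.6096 0.1497 0.2712] F [ 0.1 -0.1  0. ] w 44.4 q6 0.062
shift [-461.7    3.    70.9]
y-axis world ang -0.01 x-axis [0.01  1.    0.001] z [ 1.250e-02  8.000e-04 -9.999e-01]
turn about tool z (down): 0.0 q6 after approx 0.062 0.062
```

View pics/w7.png

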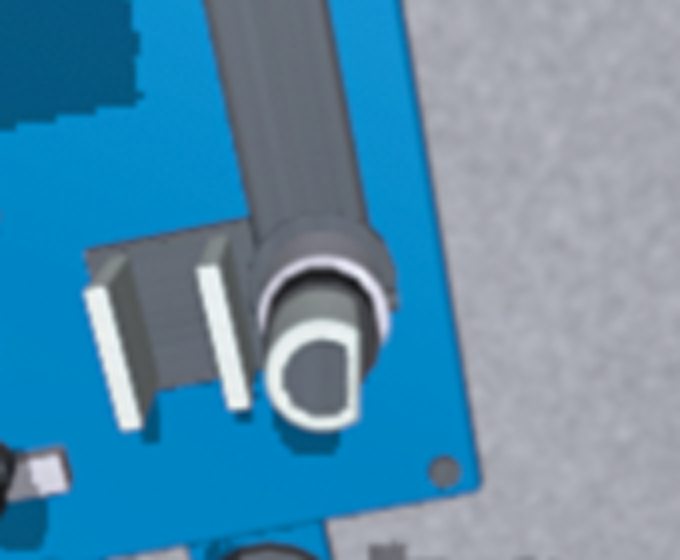

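View pics/s7.png

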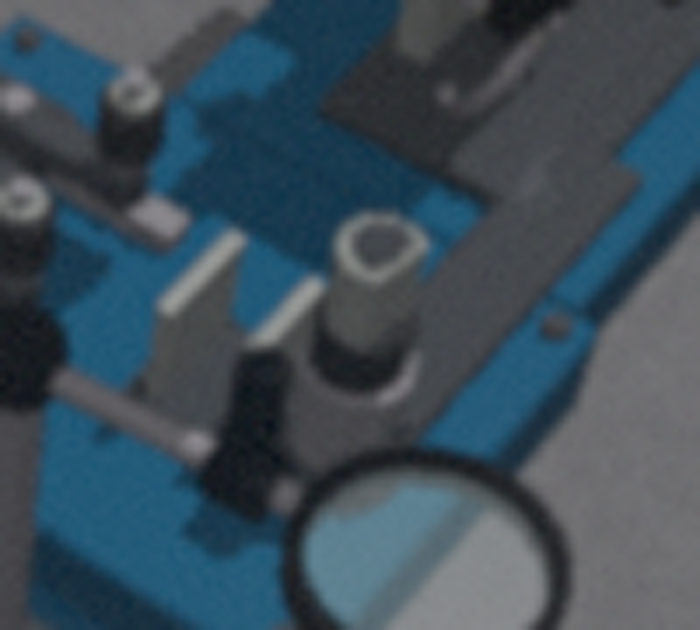

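```bash
python3 -m inch '{"xyz":[[0,0,0],[0,0,0],[0,0,0],[0,0,0],[0,0,0],[0,0,0],[0,0,0],[0,0,0],[0,0,0],[0,0,0],[0,0,0]],"dr":[[0,0,0.1376],[0,0,0.1376],[0,0,0.1376],[0,0,0.1376],[0,0,0.1376],[0,0,0.1376],[0,0,0.1376],[0,0,0.1376],[0,0,0.1376],[0,0,0.1376],[0,0,0]],"fingers":[66,66,66,66,66,66,66,66,66,66,66]}';  python3 -c "
from h import *
goto([.60,-.312,.18],-1.386)
snap('wrist','w8',None,1)
np.save('w8.npy',camera_info('wrist'))"
```

```text
clock: 13.4
tcp_pos: [0.6078, 0.1494, 0.2623]
tool_rot: [-3.128, -0.288, 0.005]
contact_force: [0.1, 0.3, -0.5]
width: 0.0659
t 13.4 tcp [0.6078 0.1494 0.2623] F [ 0.1  0.3 -0.5] w 65.9 q6 1.439
shift [-91.6 452.3  82.4]
y-axis world ang -1.387 x-axis [ 0.983  0.183 -0.003] z [-3.1e-03 -2.0e-04 -1.0e+00]
turn about tool z (down): -0.001 q6 after approx 1.438 1.441
```

View pics/w8.png

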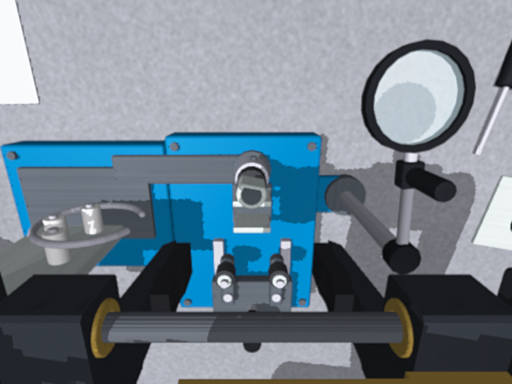

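```bash
python3 -m inch '{"xyz":[[-9,25,0],[-9,40,0],[-9,46,0],[-9,48,0],[-9,48,0],[-9,48,0],[-9,48,0],[-9,48,15],[-9,48,30],[-6,33,25],[-4,20,12],[0,0,0]],"dr":[[0,0,0],[0,0,0],[0,0,0],[0,0,0],[0,0,0],[0,0,0],[0,0,0],[0,0,0],[0,0,0],[0,0,0],[0,0,0],[0,0,0]],"fingers":[66,66,66,66,66,66,66,66,66,66,66,66]}'; python3 -m inch '{"xyz":[[0,0,0],[0,0,0]],"dr":[[0,0,0],[0,0,0]],"fingers":[66,66]}';  python3 -c "
from h import *
goto([.61,-.312,.031],-1.386)
snap('wrist','w9',None,1)
c=camera_info('wrist');np.save('w9.npy',c)
for r in cut_out('wrist','core')[:2]:
    m=r['pixels'];  (x,y),(a,b),t=cv2.minEnclosingCircle(np.argwhere(m)[:,::-1].astype(np.float32)) + (0,) if 0 else cv2.fitEllipse(max(cv2.findContours(m.astype(np.uint8),0,1)[0],key=len)); print(r['p'],r['bbox'],x,y,a,b,back('wrist',(x,y),.026,c))"
```

```text
clock: 14.65
tcp_pos: [0.6009, -0.306, 0.1834]
tool_rot: [-3.126, -0.289, 0.005]
contact_force: [-0.6, 0.0, -0.1]
width: 0.0661
clock: 14.85
tcp_pos: [0.6024, -0.3029, 0.1875]
tool_rot: [3.127, 0.294, 0.002]
contact_force: [0.8, 0.8, 0.3]
width: 0.0661
t 14.85 tcp [ 0.6024 -0.3029  0.1875] F [0.8 0.8 0.3] w 66.1 q6 0.742
shift [  5.5  10.2 156.5]
y-axis world ang -1.384 x-axis [0.983 0.186 0.001] z [ 1.7e-03 -9.0e-04 -1.0e+00]
turn about tool z (down): 0.002 q6 after approx 0.745 0.74
0.7 [235.3, 150.3, 290.2, 202.3] 262.1669921875 178.0952606201172 53.52013397216797 54.27414321899414 [ 0.61257979 -0.31166467  0.026     ]
0.17 [161.2, 161.4, 196.7, 196.9] 178.35484313964844 176.63267517089844 33.86654281616211 35.20330047607422 [ 0.59880093 -0.23089767  0.026     ]
```

View pics/w9.png

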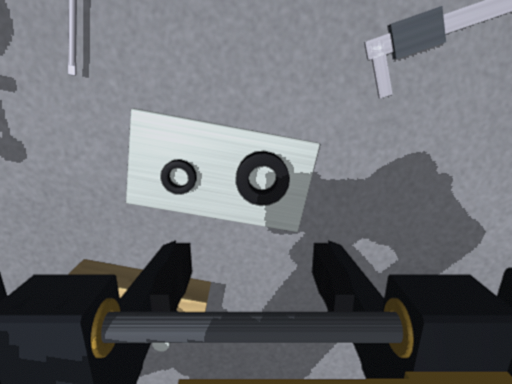

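```bash
python3 -m inch '{"xyz":[[3,4,15],[4,4,40],[0,0,30],[0,0,0],[0,0,0]],"dr":[[0,0,0],[0,0,0],[0,0,0],[0,0,0],[0,0,0]],"fingers":[66,66,66,66,66]}';  python3 -c "
from h import *
goto([.611,-.311,.031],-1.386)
snap('wrist','w10',None,1)
c=camera_info('wrist');np.save('w10.npy',c)
for r in cut_out('wrist','core')[:2]:
    m=r['pixels'];  (x,y),(a,b),t=cv2.fitEllipse(max(cv2.findContours(m.astype(np.uint8),0,1)[0],key=len)); print(r['p'],r['bbox'],x,y,a,b,back('wrist',(x,y),.026,c))"
```

```text
clock: 15.45
tcp_pos: [0.6105, -0.3107, 0.1013]
tool_rot: [-3.128, -0.291, 0.0]
contact_force: [0.2, -0.1, 1.2]
width: 0.0663
t 15.45 tcp [ 0.6105 -0.3107  0.1013] F [ 0.2 -0.1  1.2] w 66.3 q6 0.742
shift [ 0.5  0.4 70.3]
y-axis world ang -1.386 x-axis [ 0.983  0.184 -0.   ] z [-1.e-04  1.e-04 -1.e+00]
turn about tool z (down): 0.0 q6 after approx 0.743 0.742
0.88 [216.4, 179.3, 291.0, 253.7] 253.53810119628906 215.84451293945312 72.99400329589844 73.81190490722656 [ 0.61364079 -0.31214012  0.026     ]
```

View pics/w10.png

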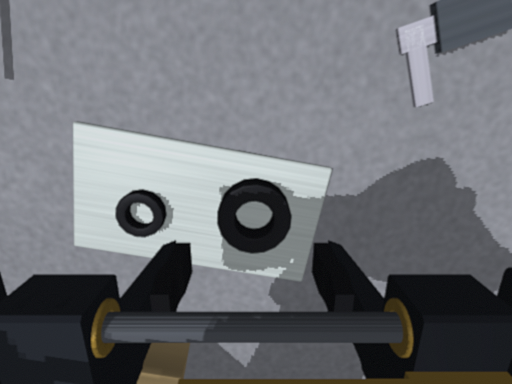

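```bash
python3 -c "
from h import *
im=cv2.imread('pics/w10_raw.png')
z=cv2.resize(im[170:265,205:305],None,fx=7,fy=6.3,interpolation=cv2.INTER_CUBIC); z=cv2.convertScaleAbs(z,alpha=2.5,beta=0); cv2.imwrite('pics/w10z.png',z)
c=np.load('w10.npy',allow_pickle=True).item()
s=get_state();R=Ro.from_rotvec(s['tool_rot']).as_matrix()
for a in [0,3]:
  for z,r in [(.026,27),(.026,14),(.006,27)]:
    zz=(s['tcp_pos'][2]-z)*1000
    P=[proj('wrist',s['tcp_pos']+R@(np.array((a+dx*r,dy*r,zz))/1000),c) for dx,dy in [(1,0),(-1,0),(0,1),(0,-1)]]
    print(a,z,r,[((p-[205,170])*[7,6.3]).round().tolist() for p in P])
"
```

```text
0 0.026 27 [[328.0, 80.0], [328.0, 518.0], [590.0, 308.0], [65.0, 308.0]]
0 0.026 14 [[328.0, 192.0], [328.0, 419.0], [464.0, 308.0], [192.0, 308.0]]
0 0.006 27 [[328.0, 35.0], [328.0, 442.0], [569.0, 246.0], [87.0, 246.0]]
3 0.026 27 [[328.0, 54.0], [328.0, 496.0], [591.0, 284.0], [64.0, 283.0]]
3 0.026 14 [[328.0, 167.0], [328.0, 396.0], [464.0, 284.0], [191.0, 283.0]]
3 0.006 27 [[328.0, 11.0], [328.0, 421.0], [570.0, 224.0], [86.0, 223.0]]
```

View pics/w10z.png

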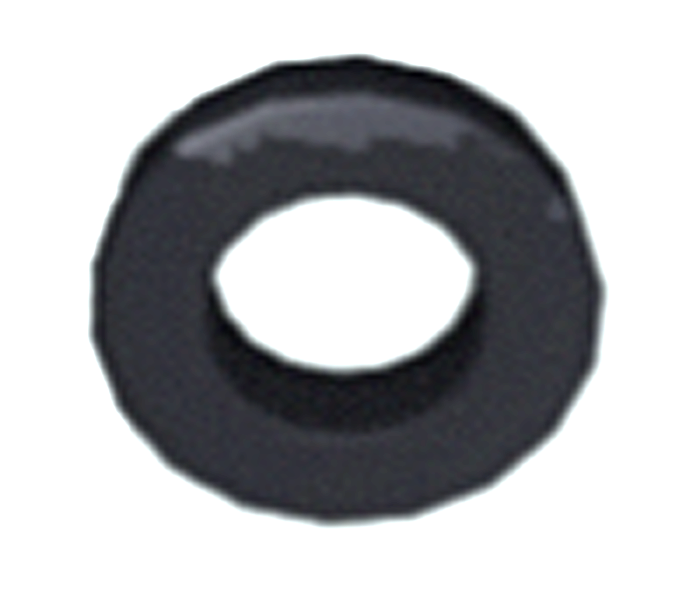

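```bash
python3 -m inch '{"xyz":[[-0.7,1,20],[0,0,30],[0,0,15],[0,0,5],[0,0,0],[0,0,0]],"dr":[[0,0,0],[0,0,0],[0,0,0],[0,0,0],[0,0,0],[0,0,0]],"fingers":[66,66,66,66,66,66]}';python3 -m inch '{"xyz":[[0,0,0],[0,0,0],[0,0,0],[0,0,0],[0,0,0]],"dr":[[0,0,0],[0,0,0],[0,0,0],[0,0,0],[0,0,0]],"fingers":[60,45,45,45,45]}' 20; python3 -c "
from h import *
goto(None)"
```

```text
clock: 16.15
tcp_pos: [0.6103, -0.3124, 0.0325]
tool_rot: [3.127, 0.29, 0.003]
contact_force: [0.2, -0.4, -0.0]
width: 0.0657
clock: 16.65
tcp_pos: [0.61, -0.3123, 0.0319]
tool_rot: [3.127, 0.29, 0.002]
contact_force: [-1.2, -0.1, 6.0]
width: 0.0536
t 16.65 tcp [ 0.61   -0.3123  0.0319] F [-1.2 -0.1  6. ] w 53.6 q6 0.741
y-axis world ang -1.386 x-axis [0.983 0.184 0.001] z [ 0.0012 -0.001  -1.    ]
```

```bash
python3 -m inch '{"xyz":[[0,0,-5],[0,0,-20],[0,0,-40],[0,0,-50],[0,0,-50],[0,0,-45],[0,0,-28],[0,0,0]],"dr":[[0,0,0],[0,0,0],[0,0,0],[0,0,0],[0,0,0],[0,0,0],[0,0,0],[0,0,0]],"fingers":[45,45,45,45,45,45,45,45]}'; python3 -c "
from h import *
goto([.5672,.1421,.26],-1.386)"
```

```text
clock: 17.45
tcp_pos: [0.6102, -0.3123, 0.2735]
tool_rot: [3.123, 0.29, 0.009]
contact_force: [0.3, 0.2, -1.8]
width: 0.0537
t 17.45 tcp [ 0.6102 -0.3123  0.2735] F [ 0.3  0.2 -1.8] w 53.7 q6 0.74
shift [  41.2 -454.7   11.1]
y-axis world ang -1.386 x-axis [0.983 0.184 0.005] z [ 0.0062 -0.0047 -1.    ]
turn about tool z (down): 0.0 q6 after approx 0.741 0.74
```

```bash
python3 -m inch '{"xyz":[[2,-20,0],[4,-36,0],[4,-44,0],[4,-46,0],[4,-46,0],[4,-46,0],[4,-46,0],[4,-46,0],[4,-46,0],[4,-42,0],[2,-26,0],[1,-10.5,0]],"dr":[[0,0,0],[0,0,0],[0,0,0],[0,0,0],[0,0,0],[0,0,0],[0,0,0],[0,0,0],[0,0,0],[0,0,0],[0,0,0],[0,0,0]],"fingers":[45,45,45,45,45,45,45,45,45,45,45,45]}'; python3 -m inch '{"xyz":[[0,0,0],[0,0,0],[0,0,0]],"dr":[[0,0,0],[0,0,0],[0,0,0]],"fingers":[45,45,45]}'; python3 -c "
from h import *
goto([.5672,.1421,.114],-1.386)
snap('wrist','w11');snap('top','t11',(125,145,265,265),5)
goto([.5672,.1421,.114],-1.386)
np.save('w11.npy',camera_info('wrist'))"
```

```text
clock: 18.65
tcp_pos: [0.5653, 0.1446, 0.2671]
tool_rot: [-3.127, -0.294, 0.005]
contact_force: [0.4, 0.0, -2.4]
width: 0.0535
clock: 18.95
tcp_pos: [0.5667, 0.1409, 0.2686]
tool_rot: [3.128, 0.287, -0.001]
contact_force: [-0.7, -0.8, -1.1]
width: 0.0537
t 18.95 tcp [0.5667 0.1409 0.2686] F [-0.7 -0.8 -1.1] w 53.7 q6 1.429
shift [  0.9  -1.1 154.6]
y-axis world ang -1.388 x-axis [ 0.983  0.182 -0.001] z [-7.e-04 -3.e-04 -1.e+00]
turn about tool z (down): -0.002 q6 after approx 1.427 1.431
t 19.05 tcp [0.5667 0.1411 0.2688] F [ 0.8  0.5 -1.1] w 54.0 q6 1.429
shift [  0.7  -0.9 154.8]
y-axis world ang -1.388 x-axis [ 0.983  0.182 -0.   ] z [-2.e-04 -2.e-04 -1.e+00]
turn about tool z (down): -0.002 q6 after approx 1.428 1.431
```

View pics/w11.png

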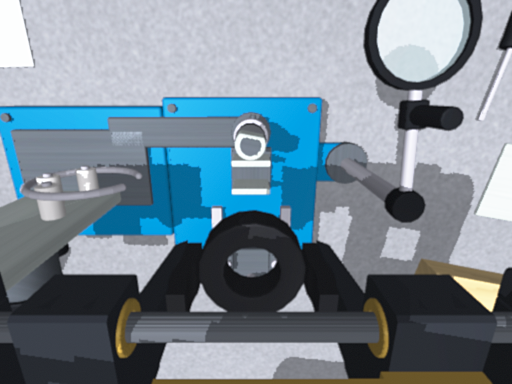

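View pics/t11.png

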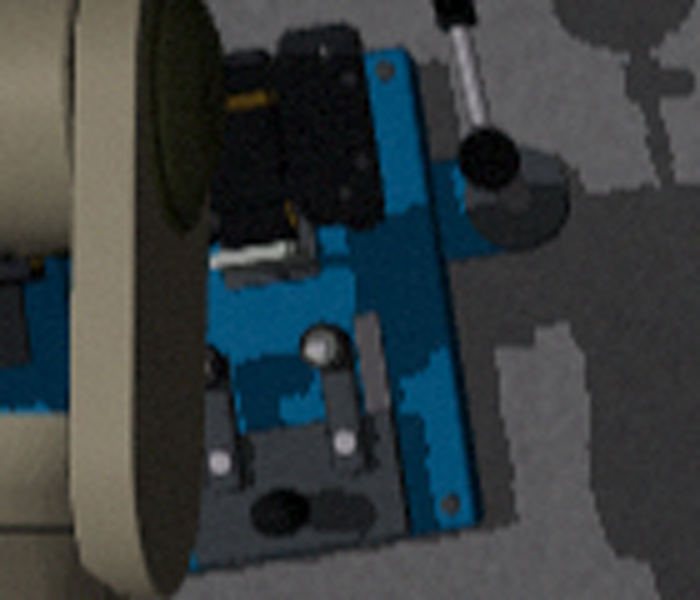

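```bash
python3 - <<'E'
from h import *
c=np.load('w11.npy',allow_pickle=True).item()
s=get_state();R=Ro.from_rotvec(s['tool_rot']).as_matrix()
# core top circle projections in w11 for offsets a
for a in [-1,0,1]:
    print(a,[proj('wrist',s['tcp_pos']+R@(np.array((a+dx,dy,z))/1000),c).round(1).tolist() for dx,dy,z in [(-27,0,6),(27,0,6),(14,0,6),(-14,0,6),(0,27,6),(0,-27,6)]])
h=back('wrist',(250.7,184),.088,c);print(h)
im=cv2.imread('pics/w11_raw.png')
cv2.imwrite('pics/w11z.png',cv2.convertScaleAbs(cv2.resize(im[105:325,190:315],None,fx=5,fy=2.7,interpolation=cv2.INTER_CUBIC),alpha=1.6))
E
```

```text
-1 [[251.5, 319.0], [251.5, 225.2], [251.5, 249.8], [251.5, 298.3], [305.4, 274.8], [197.6, 274.8]]
0 [[251.5, 317.5], [251.4, 223.2], [251.5, 247.9], [251.5, 296.7], [305.5, 273.1], [197.4, 273.0]]
1 [[251.5, 315.9], [251.4, 221.3], [251.5, 246.1], [251.5, 295.1], [305.6, 271.3], [197.3, 271.3]]
[0.56309284 0.14148211 0.088     ]
```

View pics/w11z.png

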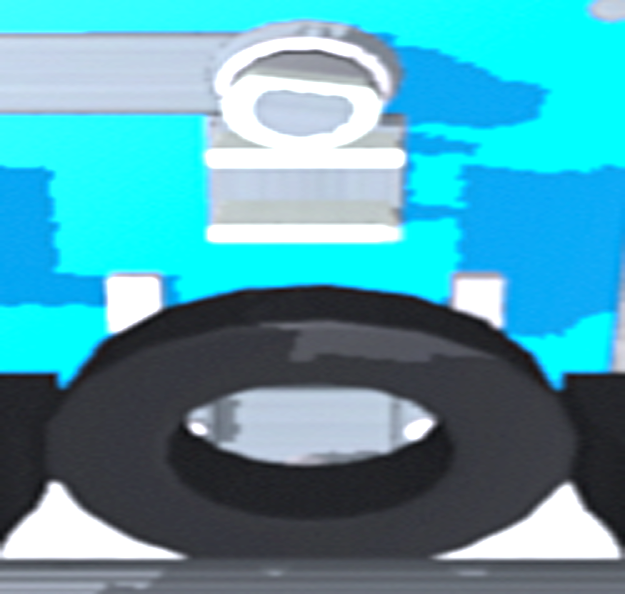

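```bash
python3 - <<'E'
from h import *
c=np.load('w11.npy',allow_pickle=True).item()
s=get_state();R=Ro.from_rotvec(s['tool_rot']).as_matrix()
b1=back('wrist',(251,163.1),.088,c);b2=back('wrist',(251,191.3),.088,c);m=(b1+b2)/2
print(b1,b2,np.linalg.norm(b1-b2),m,R.T@(m-s['tcp_pos'])*1000)
E
```

```text
[0.58509142 0.14521979 0.088     ] [0.55524846 0.13971412 0.088     ] 0.030346578487622403 [0.57016994 0.14246695 0.088     ] [  3.74290393  -0.67970137 180.84458031]
```

```bash
python3 -m inch '{"xyz":[[1.2,-1.1,20],[0,0,40],[0,0,40],[0,0,30],[0,0,15],[0,0,5],[0,0,0],[0,0,0]],"dr":[[0,0,0],[0,0,0],[0,0,0],[0,0,0],[0,0,0],[0,0,0],[0,0,0],[0,0,0]],"fingers":[45,45,45,45,45,45,45,45]}'; python3 -c "
from h import *
goto([.5677,.1421,.114],-1.386)
snap('wrist','w12');snap('scene','s12',(290,110,390,200),7)
"
```

```text
clock: 19.85
tcp_pos: [0.568, 0.1434, 0.1201]
tool_rot: [3.128, 0.289, 0.003]
contact_force: [-0.4, -1.2, -1.2]
width: 0.0538
t 19.85 tcp [0.568  0.1434 0.1201] F [-0.4 -1.2 -1.2] w 53.8 q6 1.432
shift [-0.6  1.2  6.1]
y-axis world ang -1.386 x-axis [0.983 0.183 0.002] z [ 2.e-03  1.e-04 -1.e+00]
turn about tool z (down): -0.0 q6 after approx 1.431 1.432
```

View pics/s12.png

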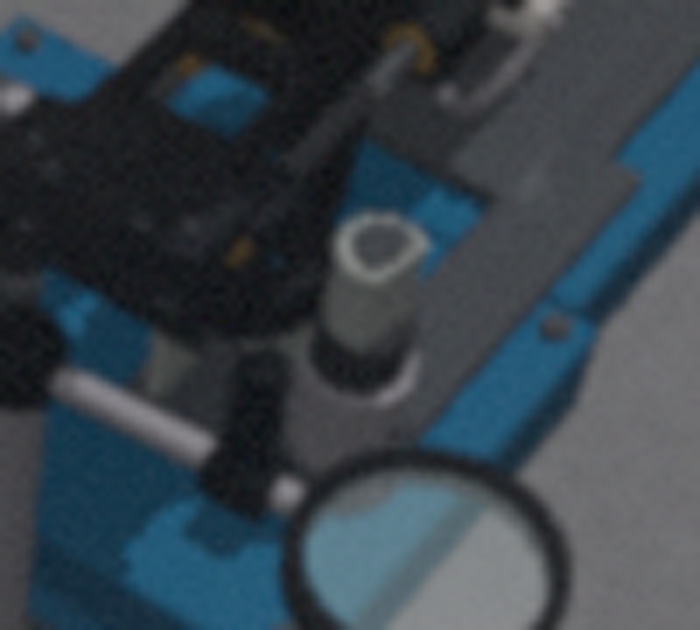

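View pics/w12.png

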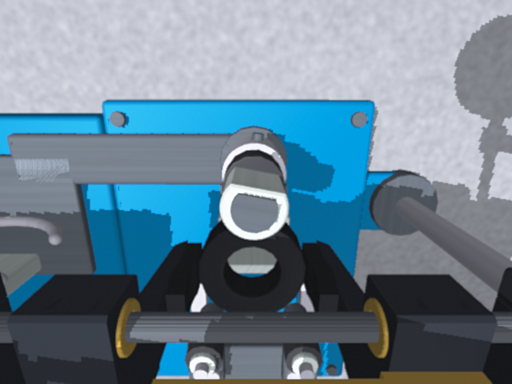

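```bash
python3 -m inch '{"xyz":[[0,0.5,2],[0,0,1],[0,0,1],[0,0,0]],"dr":[[0,0,0],[0,0,0],[0,0,0],[0,0,0]],"fingers":[45,45,45,45]}';python3 -m inch '{"xyz":[[0,0,1],[0,0,0],[0,0,0]],"dr":[[0,0,0],[0,0,0],[0,0,0]],"fingers":[45,45,45]}'
```

```text
clock: 20.35
tcp_pos: [0.5674, 0.1431, 0.1149]
tool_rot: [3.128, 0.29, -0.0]
contact_force: [0.7, -0.3, -1.6]
width: 0.0536
clock: 20.65
tcp_pos: [0.5675, 0.1431, 0.114]
tool_rot: [3.128, 0.29, -0.0]
contact_force: [0.5, -0.5, -1.7]
width: 0.0536
```

```bash
python3 -m inch '{"xyz":[[0,0,0.5],[0,0,0],[0,0,0]],"dr":[[0,0,0],[0,0,0],[0,0,0]],"fingers":[45,45,45]}';python3 -m inch '{"xyz":[[0,0,0.5],[0,0,0],[0,0,0]],"dr":[[0,0,0],[0,0,0],[0,0,0]],"fingers":[45,45,45]}'
```

```text
clock: 20.95
tcp_pos: [0.5675, 0.1431, 0.1139]
tool_rot: [3.128, 0.29, 0.001]
contact_force: [-1.9, -0.2, 4.4]
width: 0.0538
clock: 21.25
tcp_pos: [0.5675, 0.1432, 0.1139]
tool_rot: [3.128, 0.29, 0.001]
contact_force: [-3.2, -0.3, 8.5]
width: 0.0533
```

```bash
python3 -m inch '{"xyz":[[0,0,-0.7],[0,0,0],[0,0,0],[0,0,0],[0,0,0]],"dr":[[0,0,0],[0,0,0],[0,0,0],[0,0,0],[0,0,0]],"fingers":[53.6,56,60,64,66]}';python3 -m inch '{"xyz":[[0,0,-5],[0,0,-20],[0,0,-40],[0,0,-45],[0,0,-40],[0,0,0],[0,0,0]],"dr":[[0,0,0],[0,0,0],[0,0,0],[0,0,0],[0,0,0],[0,0,0],[0,0,0]],"fingers":[66,66,66,66,66,66,66]}'; python3 -c "
from h import *
goto([.44,.118,.26],-1.386)
snap('wrist','w13');np.save('w13.npy',camera_info('wrist'));snap('scene','s13',(240,90,390,210),5)
"
```

```text
clock: 21.75
tcp_pos: [0.5675, 0.1431, 0.1135]
tool_rot: [-3.128, -0.29, 0.0]
contact_force: [-0.0, -0.5, -0.1]
width: 0.0659
clock: 22.45
tcp_pos: [0.5674, 0.1431, 0.2642]
tool_rot: [3.128, 0.29, 0.002]
contact_force: [-0.1, -0.5, -0.7]
width: 0.0657
t 22.45 tcp [0.5674 0.1431 0.2642] F [-0.1 -0.5 -0.7] w 65.7 q6 1.431
shift [-129.9    1.3    4.1]
y-axis world ang -1.386 x-axis [0.983 0.184 0.001] z [ 0.0014  0.     -1.    ]
turn about tool z (down): 0.0 q6 after approx 1.431 1.431
```

View pics/s13.png

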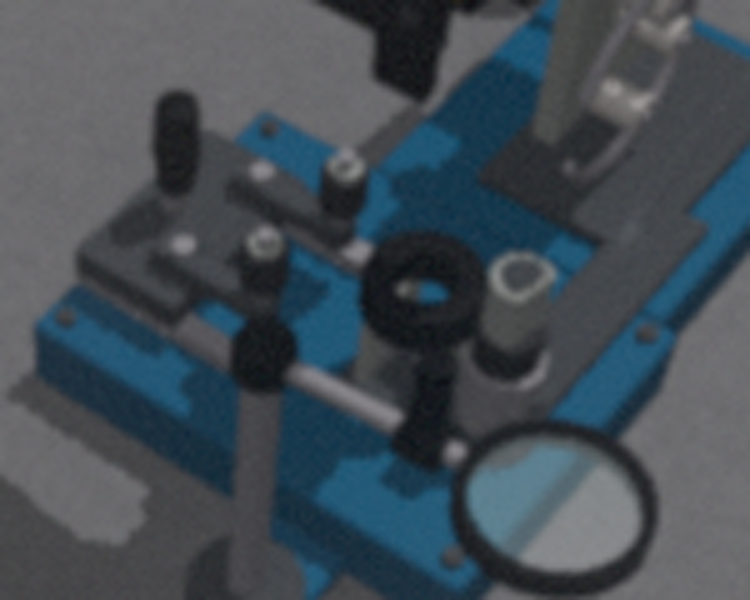

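View pics/w13.png

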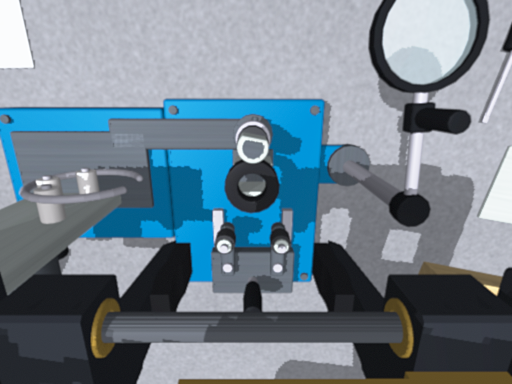

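```bash
python3 -m inch '{"xyz":[[-20,0,0],[-40,0,0],[-40,0,0],[-20,0,0],[0,0,0],[0,0,0],[0,0,0],[0,0,0],[0,0,0],[0,0,0],[0,0,0],[0,0,0]],"dr":[[0,0,0],[0,0,0],[0,0,0],[0,0,0],[0,0,0.15],[0,0,0.15],[0,0,0.15],[0,0,0.15],[0,0,0.15],[0,0,0.15],[0,0,0.15],[0,0,0.15]],"fingers":[66,66,66,66,60,60,60,60,60,60,60,60]}'; python3 -m inch '{"xyz":[[0,0,0],[0,0,0]],"dr":[[0,0,0],[0,0,0]],"fingers":[50,50]}';python3 -c "
from h import *
goto([.4402,.118,.122],-2.586)
snap('wrist','w14');np.save('w14.npy',camera_info('wrist'))
"
```

```text
clock: 23.75
tcp_pos: [0.4491, 0.1211, 0.2623]
tool_rot: [2.739, -1.535, -0.004]
contact_force: [-0.1, -0.1, -0.7]
width: 0.06
clock: 23.95
tcp_pos: [0.4493, 0.1211, 0.2629]
tool_rot: [2.748, -1.521, -0.002]
contact_force: [-0.2, -0.4, 0.5]
width: 0.0501
t 23.95 tcp [0.4493 0.1211 0.2629] F [-0.2 -0.4  0.5] w 50.1 q6 2.59
shift [ -2.1   9.1 140.9]
y-axis world ang -2.582 x-axis [ 0.531 -0.847 -0.001] z [-0.0017 -0.     -1.    ]
turn about tool z (down): 0.004 q6 after approx 2.594 2.586
```

View pics/w14.png

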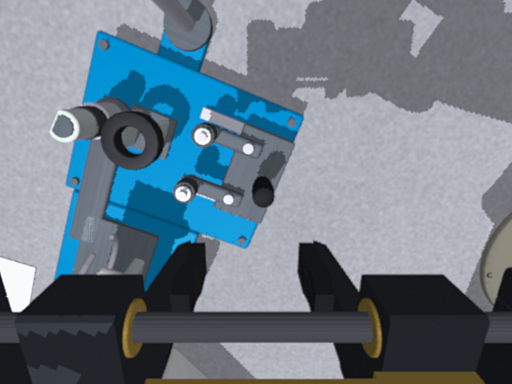

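```bash
python3 -c "
from h import *
im=cv2.imread('pics/w14_raw.png')
cv2.imwrite('pics/w14z.png',cv2.convertScaleAbs(cv2.resize(im[165:220,240:300],None,fx=10,fy=10,interpolation=cv2.INTER_CUBIC),alpha=2))
c=np.load('w14.npy',allow_pickle=True).item()
print(back('wrist',(263,197),.13,c)); u=proj('wrist',(.4402,.118,.13),c); print(u,(u-[240,165])*10)"
```

```text
[0.43967438 0.11782226 0.13      ]
[262.40217199 196.8651163 ] [224.0217199  318.65116302]
```

View pics/w14z.png

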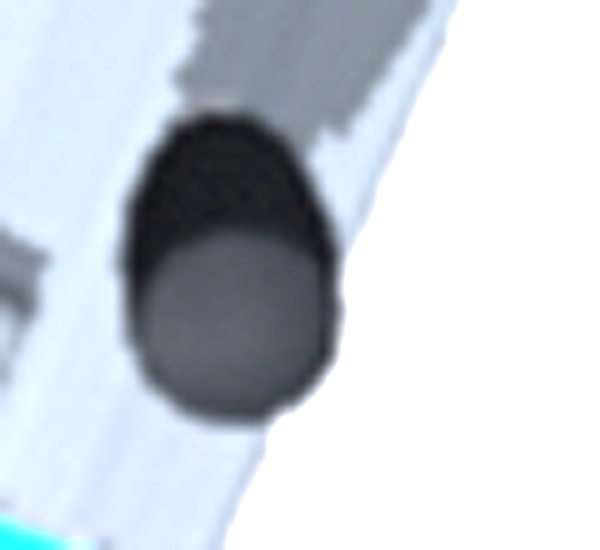

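```bash
python3 -m inch '{"xyz":[[-2,9.5,20],[0,0,45],[0,0,45],[0,0,25],[0,0,6],[0,0,0],[0,0,0]],"dr":[[0,0,0],[0,0,0],[0,0,0],[0,0,0],[0,0,0],[0,0,0],[0,0,0]],"fingers":[50,50,50,50,50,50,50]}'; python3 -m inch '{"xyz":[[0,0,0],[0,0,0],[0,0,0],[0,0,0],[0,0,0],[0,0,0]],"dr":[[0,0,0],[0,0,0],[0,0,0],[0,0,0],[0,0,0],[0,0,0]],"fingers":[40,30,20,10,10,10]}' 40;python3 -c "
from h import *
goto([.4402,.118,.122],-2.586)
s=get_state();R=Ro.from_rotvec(s['tool_rot']).as_matrix();print(R.T@np.array([np.cos(.185),np.sin(.185),0]))
snap('wrist','w15')
"
```

```text
clock: 24.7
tcp_pos: [0.4412, 0.1178, 0.1239]
tool_rot: [-2.745, 1.525, -0.003]
contact_force: [-1.1, 0.3, 0.1]
width: 0.0498
clock: 25.3
tcp_pos: [0.4402, 0.1174, 0.123]
tool_rot: [2.745, -1.526, 0.0]
contact_force: [-3.9, -3.7, 5.8]
width: 0.019
t 25.3 tcp [0.4402 0.1174 0.123 ] F [-3.9 -3.7  5.8] w 19.0 q6 2.586
shift [-0.5 -0.3  1. ]
y-axis world ang -2.586 x-axis [ 0.528 -0.849  0.   ] z [-3.e-04 -8.e-04 -1.e+00]
turn about tool z (down): 0.0 q6 after approx 2.587 2.586
[ 3.62486823e-01 -9.31988781e-01 -4.64005360e-04]
```

View pics/w15.png

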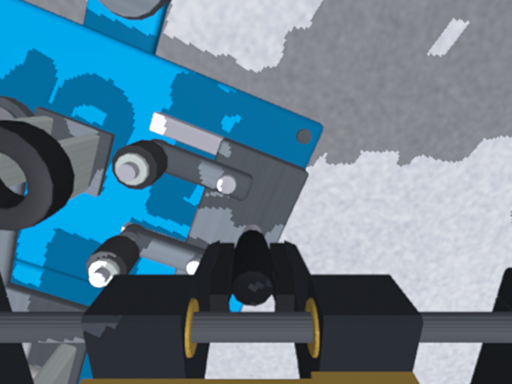

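```bash
python3 -m inch '{"xyz":[[1.1,-2.8,0],[1.8,-4.66,0],[1.8,-4.66,0],[1.8,-4.66,0],[1.8,-4.66,0],[1.8,-4.66,0],[0,0,0],[0,0,0]],"dr":[[0,0,0],[0,0,0],[0,0,0],[0,0,0],[0,0,0],[0,0,0],[0,0,0],[0,0,0]],"fingers":[10,10,10,10,10,10,10,10]}';python3 -c "
from h import *
goto(None)
snap('wrist','w16')
c=camera_info('wrist')
"
```

```text
clock: 26.15
tcp_pos: [0.4685, 0.1227, 0.123]
tool_rot: [-2.745, 1.527, -0.003]
contact_force: [2.1, -4.5, 3.4]
width: 0.0192
t 26.15 tcp [0.4685 0.1227 0.123 ] F [ 2.1 -4.5  3.4] w 19.2 q6 2.598
y-axis world ang -2.586 x-axis [ 0.527 -0.85   0.001] z [ 1.9e-03 -4.0e-04 -1.0e+00]
```

View pics/w16.png

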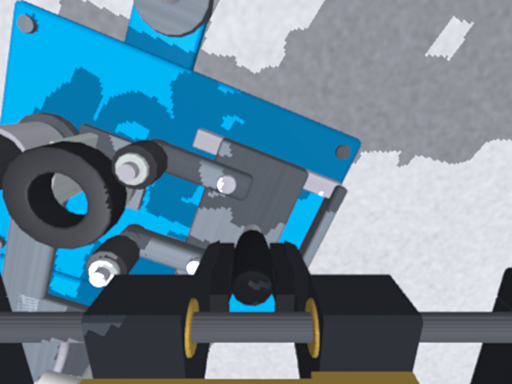

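```bash
python3 -m inch '{"xyz":[[0.72,-1.86,0],[0.72,-1.86,0],[0.72,-1.86,0],[0,0,0]],"dr":[[0,0,0],[0,0,0],[0,0,0],[0,0,0]],"fingers":[10,10,10,10]}';python3 -m inch '{"xyz":[[0.36,-0.93,0],[0.36,-0.93,0],[0,0,0]],"dr":[[0,0,0],[0,0,0],[0,0,0]],"fingers":[10,10,10]}'
```

```text
clock: 26.6
tcp_pos: [0.4736, 0.1237, 0.1229]
tool_rot: [2.745, -1.526, 0.0]
contact_force: [-1.2, -5.6, 7.1]
width: 0.0187
clock: 26.9
tcp_pos: [0.4753, 0.124, 0.123]
tool_rot: [2.744, -1.526, -0.0]
contact_force: [-2.1, -5.4, 8.3]
width: 0.0188
```

```bash
python3 -m inch '{"xyz":[[0.36,-0.93,0],[0.36,-0.93,0],[0,0,0]],"dr":[[0,0,0],[0,0,0],[0,0,0]],"fingers":[10,10,10]}';python3 -m inch '{"xyz":[[0.36,-0.93,0],[0,0,0]],"dr":[[0,0,0],[0,0,0]],"fingers":[10,10]}';python3 -m inch '{"xyz":[[0.36,-0.93,0],[0,0,0]],"dr":[[0,0,0],[0,0,0]],"fingers":[10,10]}'; python3 -c "
from h import *
goto(None)
snap('wrist','w17')"
```

```text
clock: 27.2
tcp_pos: [0.4772, 0.1243, 0.1229]
tool_rot: [2.744, -1.526, -0.001]
contact_force: [-3.5, -7.5, 8.1]
width: 0.0186
clock: 27.4
tcp_pos: [0.4779, 0.1245, 0.1229]
tool_rot: [2.744, -1.526, -0.002]
contact_force: [-3.5, -7.1, 8.7]
width: 0.0189
clock: 27.6
tcp_pos: [0.4786, 0.1246, 0.1229]
tool_rot: [2.744, -1.526, -0.002]
contact_force: [-6.1, -8.3, 8.8]
width: 0.0186
t 27.6 tcp [0.4786 0.1246 0.1229] F [-6.1 -8.3  8.8] w 18.6 q6 2.602
y-axis world ang -2.586 x-axis [ 0.528 -0.849 -0.   ] z [-0.0025 -0.0014 -1.    ]
```

View pics/w17.png

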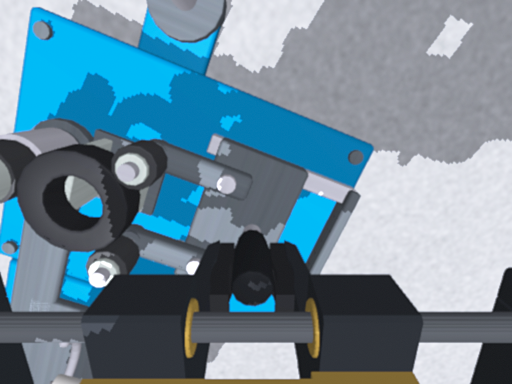

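```bash
python3 -m inch '{"xyz":[[0.36,-0.93,0],[0,0,0]],"dr":[[0,0,0],[0,0,0]],"fingers":[10,10]}';python3 -m inch '{"xyz":[[0.36,-0.93,0],[0,0,0]],"dr":[[0,0,0],[0,0,0]],"fingers":[10,10]}';python3 -m inch '{"xyz":[[0.36,-0.93,0],[0,0,0]],"dr":[[0,0,0],[0,0,0]],"fingers":[10,10]}'
```

```text
clock: 27.85
tcp_pos: [0.4789, 0.1247, 0.1229]
tool_rot: [2.743, -1.525, -0.004]
contact_force: [-8.6, -8.3, 12.1]
width: 0.019
clock: 28.05
tcp_pos: [0.4792, 0.1247, 0.1229]
tool_rot: [2.742, -1.524, -0.006]
contact_force: [-12.8, -9.5, 14.8]
width: 0.019
clock: 28.25
tcp_pos: [0.4795, 0.1248, 0.1229]
tool_rot: [2.741, -1.523, -0.008]
contact_force: [-15.4, -11.4, 16.9]
width: 0.0188
```

```bash
python3 -m inch '{"xyz":[[-0.5,1.4,0],[0,0,0],[0,0,0],[0,0,0],[0,0,0],[0,0,0]],"dr":[[0,0,0],[0,0,0],[0,0,0],[0,0,0],[0,0,0],[0,0,0]],"fingers":[10,22,30,36,40,40]}';python3 -m inch '{"xyz":[[0,0,-10],[0,0,-30],[0,0,-45],[0,0,-45],[0,0,-10],[0,0,0],[0,0,0]],"dr":[[0,0,0],[0,0,0],[0,0,0],[0,0,0],[0,0,0],[0,0,0],[0,0,0]],"fingers":[40,40,40,40,40,40,40]}'; python3 -c "
from h import *
goto(None)
snap('wrist','w18');np.save('w18.npy',camera_info('wrist'));snap('scene','s18',(240,90,390,210),5);snap('top','t18',(125,145,265,265),5)"
```

```text
clock: 28.85
tcp_pos: [0.4811, 0.1256, 0.1226]
tool_rot: [-2.745, 1.527, 0.0]
contact_force: [-0.0, -0.1, -0.7]
width: 0.04
clock: 29.55
tcp_pos: [0.4806, 0.1254, 0.2616]
tool_rot: [2.745, -1.527, -0.003]
contact_force: [-1.0, 0.3, -0.4]
width: 0.0401
t 29.55 tcp [0.4806 0.1254 0.2616] F [-1.   0.3 -0.4] w 40.1 q6 2.602
y-axis world ang -2.586 x-axis [ 0.527 -0.85  -0.001] z [-0.002  0.    -1.   ]
```

View pics/s18.png

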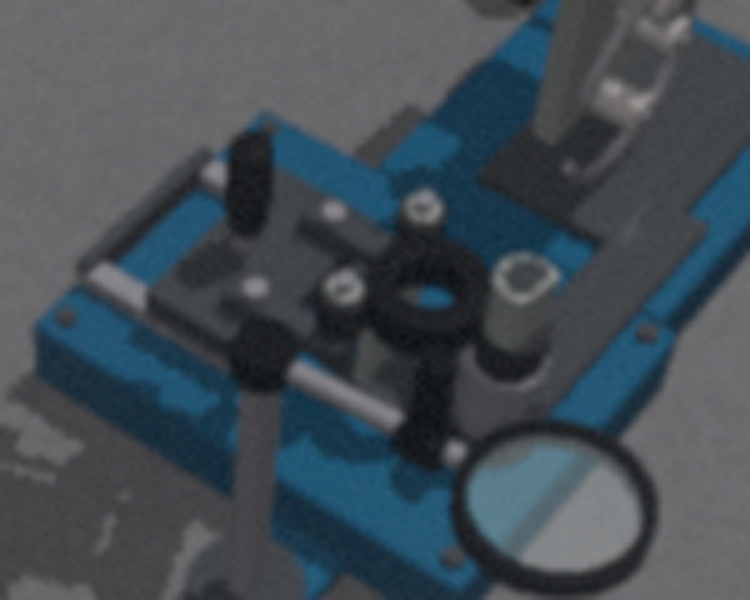

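View pics/w18.png

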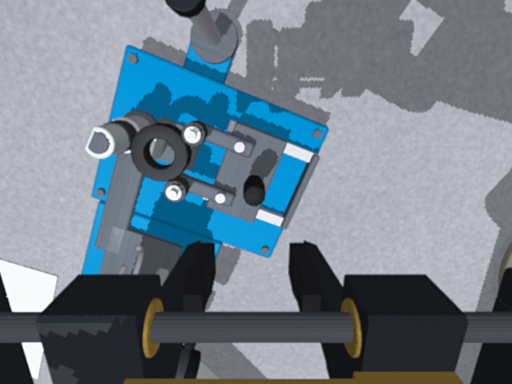

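View pics/t18.png

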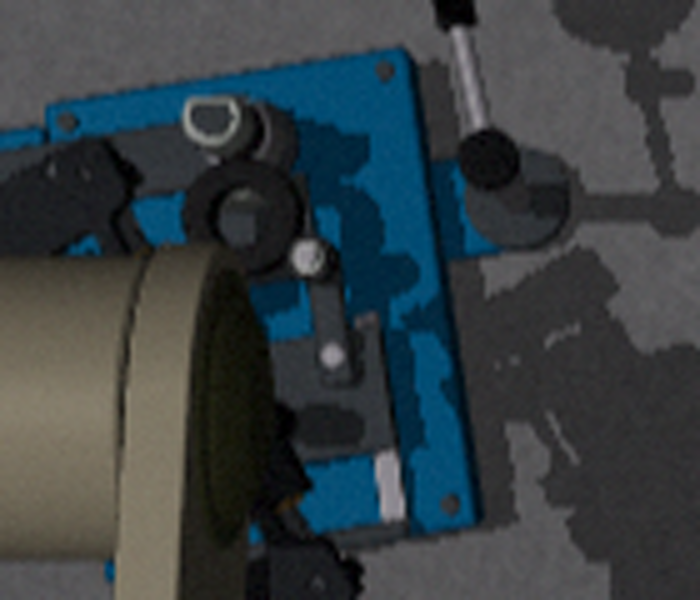

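```bash
python3 -c "
from h import *
im=cv2.imread('pics/w18_raw.png')
cv2.imwrite('pics/w18z.png',cv2.convertScaleAbs(cv2.resize(im[110:215,80:280],None,fx=4,fy=5,interpolation=cv2.INTER_CUBIC),alpha=1.5))
"
```

```text
(no output)
```

View pics/w18z.png

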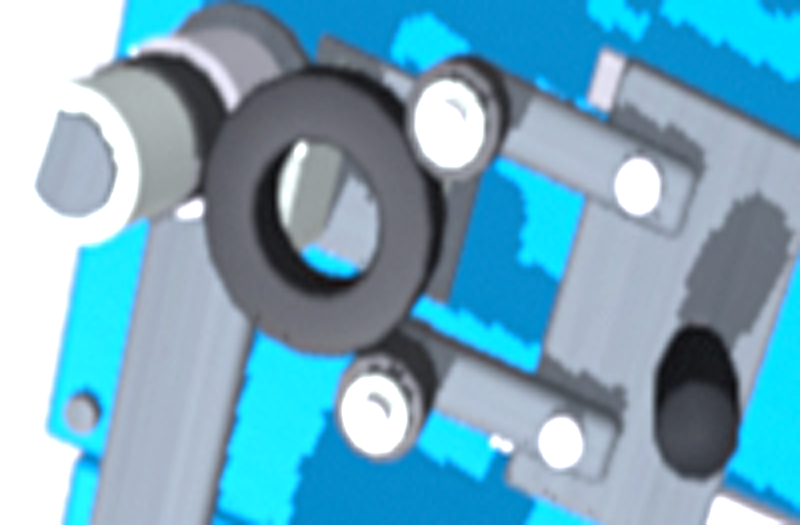

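```bash
python3 -c "
from h import *
c=np.load('w18.npy',allow_pickle=True).item(); c4=np.load('w4.npy',allow_pickle=True).item()
g=lambda u,z:back('wrist',u,z,c)
H=g((254.75,195.6),.13);A=g((193.5,135.4),.110);B=g((175,192.4),.110);C=g((160,153.4),.108)
print(H,A,B,C); d=lambda a,b:np.hypot(*(a-b)[:2]).round(4)
print('A-B',d(A,B),'A-C',d(A,C),'B-C',d(B,C),'hub-C',d(C,np.array([.611,.1503,0])),'handle travel',d(H,np.array([.4395,.1176,0])),'mid travel',d((A+B)/2,np.array([.5073,.1296,0])))
e=np.array([np.cos(.185),np.sin(.185)]);r=np.array([.57,.1425])
for n,p in zip('HABC',(H,A,B,C)): q=p[:2]-r; print(n,q@e,q@[-e[1],e[0]])"
```

```text
[0.47799627 0.12445227 0.13      ] [0.55149938 0.11054489 0.11      ] [0.54096869 0.16737972 0.11      ] [0.57020395 0.14174882 0.108     ]
A-B 0.0578 A-C 0.0364 B-C 0.0389 hub-C 0.0417 handle travel 0.0391 mid travel 0.04
H -0.09375361719975596 -0.0008160005663461491
A -0.024062963330811593 -0.028006707381124405
B -0.023959393517730816 0.029795385863729908
C 6.228920067697707e-05 -0.0007758732159479521
```

```bash
python3 -m inch '{"xyz":[[0,0,-10],[0,0,-10],[0,0,0],[0,0,0],[0,0,0],[0,0,0],[0,0,0],[0,0,0],[0,0,0]],"dr":[[0,0,-0.15],[0,0,-0.15],[0,0,-0.15],[0,0,-0.15],[0,0,-0.15],[0,0,-0.15],[0,0,-0.15],[0,0,-0.15],[0,0,0]],"fingers":[40,40,40,40,40,40,40,40,40]}'; python3 -c "
from h import *
goto([.65,.045,.28],-1.386)
snap('top','t19',(185,95,265,205),5)"
```

```text
clock: 30.6
tcp_pos: [0.481, 0.1254, 0.2817]
tool_rot: [-3.128, -0.292, 0.003]
contact_force: [0.1, -0.7, 0.1]
width: 0.0397
t 30.6 tcp [0.481  0.1254 0.2817] F [ 0.1 -0.7  0.1] w 39.7 q6 1.401
shift [151.2 110.3   1.3]
y-axis world ang -1.385 x-axis [ 0.983  0.185 -0.002] z [-0.0021 -0.     -1.    ]
turn about tool z (down): 0.001 q6 after approx 1.402 1.4
```

View pics/t19.png

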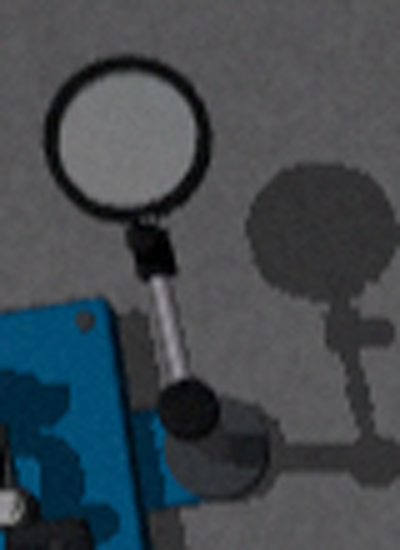

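```bash
python3 -m inch '{"xyz":[[15,11,0],[35,25,0],[35,25,0],[35,25,0],[20,15,0],[11,9,0],[0,0,0],[0,0,0]],"dr":[[0,0,0],[0,0,0],[0,0,0],[0,0,0],[0,0,0],[0,0,0],[0,0,0],[0,0,0]],"fingers":[40,40,40,40,40,40,40,40]}'; python3 -c "
from h import *
goto([.65,.045,.28],-1.386)
snap('wrist','w20');np.save('w20.npy',camera_info('wrist'))
print(back('top',(214.4,142),.215),back('top',(210.4,122.6),.17),back('top',(222.8,176.2),.178))
im=cv2.imread('pics/w20_raw.png')
"
```

```text
clock: 31.45
tcp_pos: [0.6494, 0.0452, 0.2821]
tool_rot: [-3.128, -0.286, 0.002]
contact_force: [0.8, 0.3, -0.1]
width: 0.0402
t 31.45 tcp [0.6494 0.0452 0.2821] F [ 0.8  0.3 -0.1] w 40.2 q6 1.276
shift [0.5 0.3 2.1]
y-axis world ang -1.388 x-axis [ 0.983  0.182 -0.001] z [-1.2e-03  2.0e-04 -1.0e+00]
turn about tool z (down): -0.002 q6 after approx 1.274 1.278
[0.6557114  0.03897484 0.215     ] [0.70668405 0.05415237 0.17      ] [0.59025718 0.02298529 0.178     ]
```

View pics/w20.png

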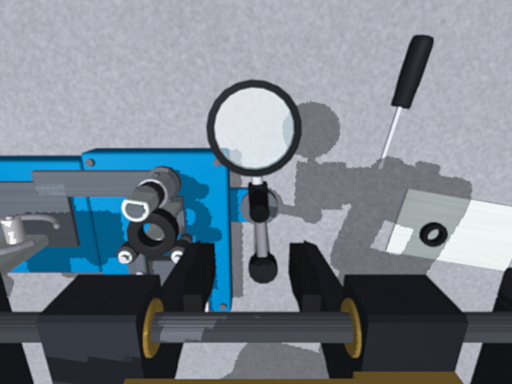

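```bash
python3 -c "
from h import *
im=cv2.imread('pics/w20_raw.png')
cv2.imwrite('pics/w20z.png',cv2.convertScaleAbs(cv2.resize(im[170:290,220:300],None,fx=6,fy=5,interpolation=cv2.INTER_CUBIC),alpha=2.2))
c=np.load('w20.npy',allow_pickle=True).item()
L=back('wrist',(254.3,128),.172,c);P=back('wrist',(262.5,266),.178,c);S=back('wrist',(258,212),.215,c)
print(L,P,S,np.arctan2(*(L-P)[1::-1]),np.linalg.norm((L-P)[:2]),np.linalg.norm((S-P)[:2]))
"
```

```text
[0.70939518 0.05461192 0.172     ] [0.59614904 0.02607983 0.178     ] [0.65866045 0.04280631 0.215     ] 0.24681080998563307 0.11678513266118484 0.06471052102587181
```

View pics/w20z.png

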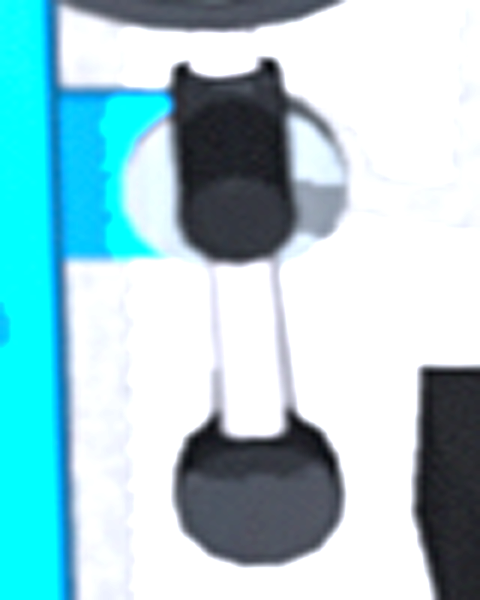

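```bash
python3 -m inch '{"xyz":[[7.9,4.7,0],[0,0,25],[0,0,35],[0,0,15],[0,0,2],[0,0,0]],"dr":[[0,0,-0.06],[0,0,0],[0,0,0],[0,0,0],[0,0,0],[0,0,0]],"fingers":[40,40,40,40,40,40]}'; python3 -c "
from h import *
goto([.658,.042,.204],-1.324)
snap('wrist','w21')"
```

```text
clock: 32.1
tcp_pos: [0.6582, 0.0423, 0.2065]
tool_rot: [3.118, 0.383, 0.001]
contact_force: [-0.1, 0.3, 0.3]
width: 0.0402
t 32.1 tcp [0.6582 0.0423 0.2065] F [-0.1  0.3  0.3] w 40.2 q6 1.211
shift [-0.3  0.2  2.5]
y-axis world ang -1.326 x-axis [0.97  0.242 0.001] z [ 7.e-04 -0.e+00 -1.e+00]
turn about tool z (down): -0.002 q6 after approx 1.209 1.213
```

View pics/w21.png

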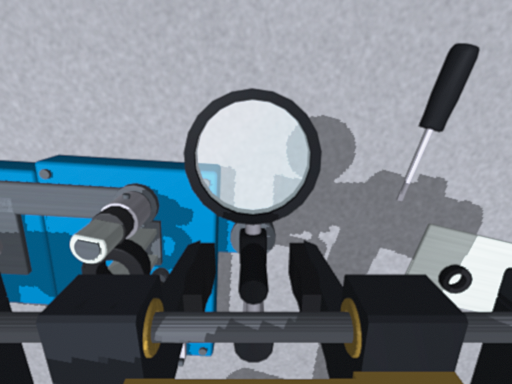

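Stem top sits centred between the pads at about (253,290). Close on it.

```bash
python3 -m inch '{"xyz":[[0,0,2],[0,0,0],[0,0,0],[0,0,0],[0,0,0]],"dr":[[0,0,0],[0,0,0],[0,0,0],[0,0,0],[0,0,0]],"fingers":[30,20,8,8,8]}' 20; python3 -c "
from h import *
goto(None)"
```

```text
clock: 32.65
tcp_pos: [0.6585, 0.0418, 0.2041]
tool_rot: [3.118, 0.383, 0.001]
contact_force: [-0.5, -0.9, 1.3]
width: 0.0132
t 32.65 tcp [0.6585 0.0418 0.2041] F [-0.5 -0.9  1.3] w 13.2 q6 1.21
y-axis world ang -1.326 x-axis [0.97  0.242 0.001] z [ 6.e-04 -1.e-04 -1.e+00]
```

```bash
python3 -m inch '{"xyz":[[-0.34,-6.79,0],[-0.34,-6.79,0],[-0.34,-6.79,0],[-0.34,-6.79,0],[-0.34,-6.79,0],[-0.34,-6.79,0]],"dr":[[0,0,-0.1],[0,0,-0.1],[0,0,-0.1],[0,0,-0.1],[0,0,-0.1],[0,0,-0.1]],"fingers":[8,8,8,8,8,8]}'; python3 -c "
from h import *
goto(None)"
```

```text
clock: 33.25
tcp_pos: [0.6378, 0.076, 0.204]
tool_rot: [2.862, 1.293, 0.001]
contact_force: [1.2, -2.2, 0.9]
width: 0.0132
t 33.25 tcp [0.6378 0.076  0.204 ] F [ 1.2 -2.2  0.9] w 13.2 q6 0.657
y-axis world ang -0.722 x-axis [0.661 0.75  0.   ] z [ 1.1e-03 -7.0e-04 -1.0e+00]
```

```bash
python3 -m inch '{"xyz":[[-0.34,-6.79,0],[-0.34,-6.79,0],[-0.34,-6.79,0],[-0.34,-6.79,0],[-0.34,-6.79,0],[-0.34,-6.79,0],[-0.34,-6.79,0],[-0.34,-6.79,0],[-0.34,-6.79,0],[0,0,0],[0,0,0]],"dr":[[0,0,-0.1],[0,0,-0.1],[0,0,-0.1],[0,0,-0.1],[0,0,-0.1],[0,0,-0.1],[0,0,-0.1],[0,0,-0.1],[0,0,-0.1],[0,0,0],[0,0,0]],"fingers":[8,8,8,8,8,8,8,8,8,8,8]}'; python3 -c "
from h import *
goto(None)
s=get_state();d=s['tcp_pos'][:2]-np.array([.5925,.0246]);print(np.hypot(*d),np.arctan2(d[1],d[0]))
snap('wrist','w22');snap('scene','s22',(240,90,390,210),5);np.save('w22.npy',camera_info('wrist'));snap('top','t22',(125,145,265,265),5)"
```

```text
clock: 34.35
tcp_pos: [0.5804, 0.0927, 0.204]
tool_rot: [-2.023, -2.403, -0.0]
contact_force: [-4.7, 2.9, 3.7]
width: 0.0131
t 34.35 tcp [0.5804 0.0927 0.204 ] F [-4.7  2.9  3.7] w 13.1 q6 -0.215
y-axis world ang 0.171 x-axis [-0.171  0.985  0.001] z [-6.e-04  6.e-04 -1.e+00]
0.06913875709654702 1.7462105687132081
```

View pics/w22.png

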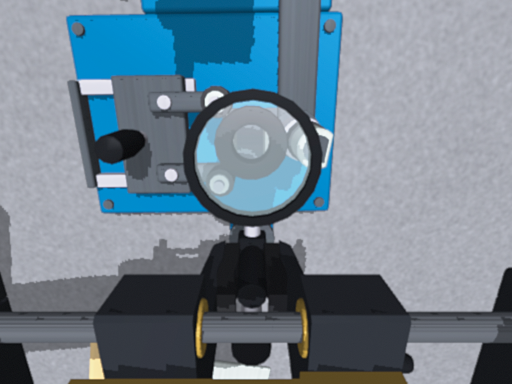

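View pics/s22.png

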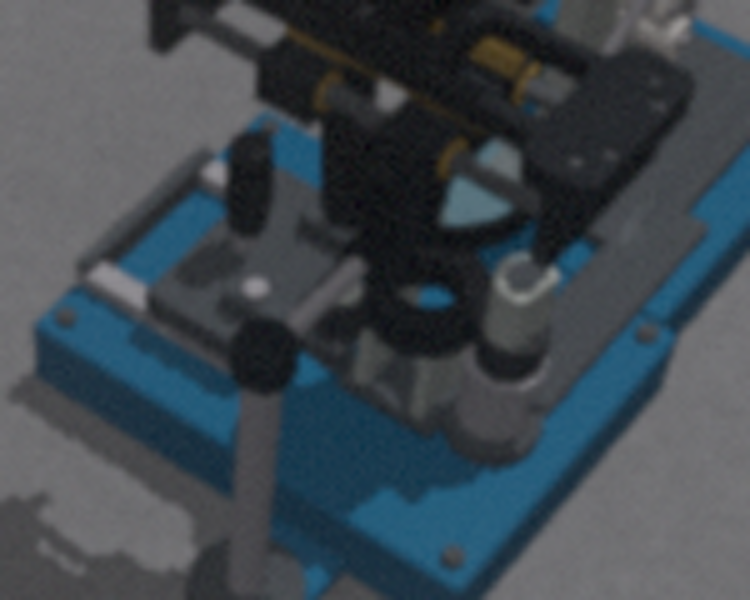

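View pics/t22.png

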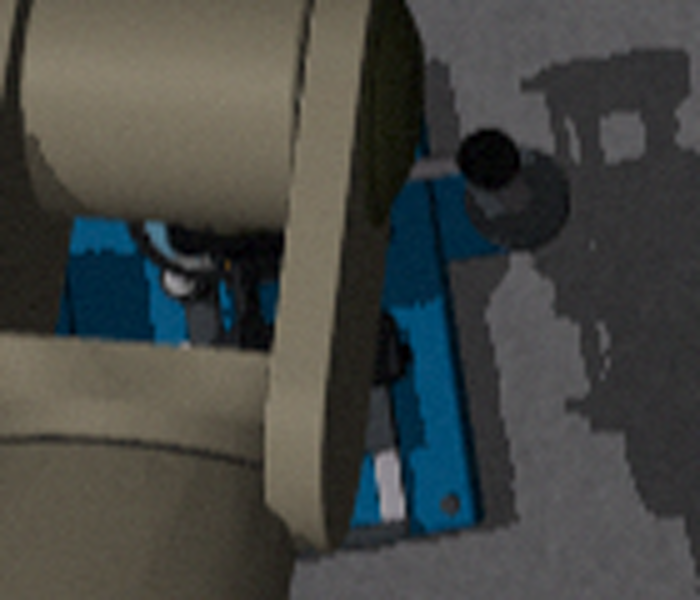

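```bash
python3 -c "
from h import *
im=cv2.imread('pics/w22_raw.png')
cv2.imwrite('pics/w22z.png',cv2.convertScaleAbs(cv2.resize(im[85:230,175:335],None,fx=5,fy=4,interpolation=cv2.INTER_CUBIC),alpha=1.3))
c=np.load('w22.npy',allow_pickle=True).item()
print(back('wrist',(252.5,157.5),.172,c),back('wrist',(251,141),.108,c)); print(proj('wrist',(.5702,.1420,.108),c))"
```

```text
[0.57253679 0.14481732 0.172     ] [0.57162301 0.14456292 0.108     ]
[248.47514937 144.15811421]
```

View pics/w22z.png

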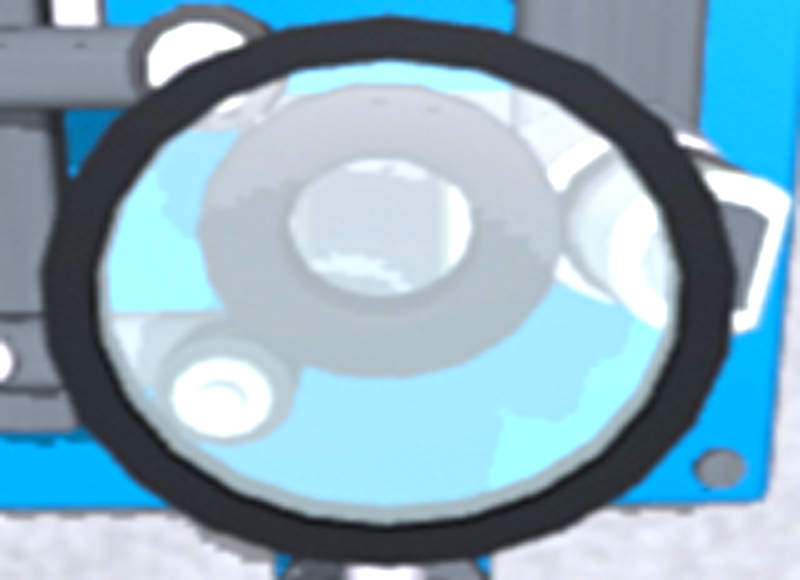

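```bash
python3 -m inch '{"xyz":[[0,-0.8,0],[0,0,0]],"dr":[[0,0,0],[0,0,0]],"fingers":[8,8]}'; python3 -m inch '{"xyz":[[0,0,0],[0,0,0],[0,0,0],[0,0,0],[0,0,-10],[0,0,-30],[-10,0,-40],[-20,0,-20],[0,0,0],[0,0,0]],"dr":[[0,0,0],[0,0,0],[0,0,0],[0,0,0],[0,0,0],[0,0,0],[0,0,0],[0,0,0],[0,0,0],[0,0,0]],"fingers":[14,20,30,36,36,36,36,36,36,36]}';python3 -c "
from h import *
goto(None)
snap('wrist','w23');np.save('w23.npy',camera_info('wrist'));snap('scene','s23',(240,90,390,210),5)
im=cv2.imread('pics/w23_raw.png')"
```

```text
clock: 34.7
tcp_pos: [0.5804, 0.0927, 0.204]
tool_rot: [2.021, 2.405, 0.003]
contact_force: [0.7, 5.4, 3.9]
width: 0.0133
clock: 35.7
tcp_pos: [0.5848, 0.0627, 0.3034]
tool_rot: [-2.021, -2.405, 0.0]
contact_force: [-0.1, 1.2, -0.8]
width: 0.036
t 35.7 tcp [0.5848 0.0627 0.3034] F [-0.1  1.2 -0.8] w 36.0 q6 -0.268
y-axis world ang 0.173 x-axis [-0.172  0.985  0.   ] z [-4.e-04  2.e-04 -1.e+00]
```

View pics/w23.png

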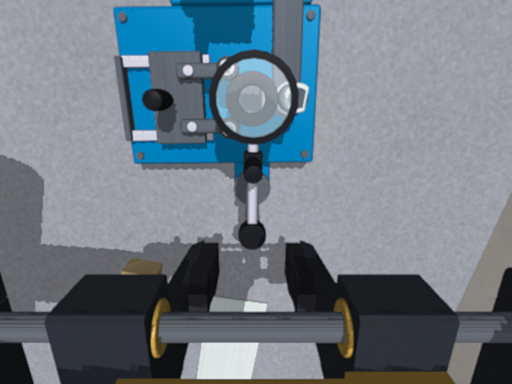

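View pics/s23.png

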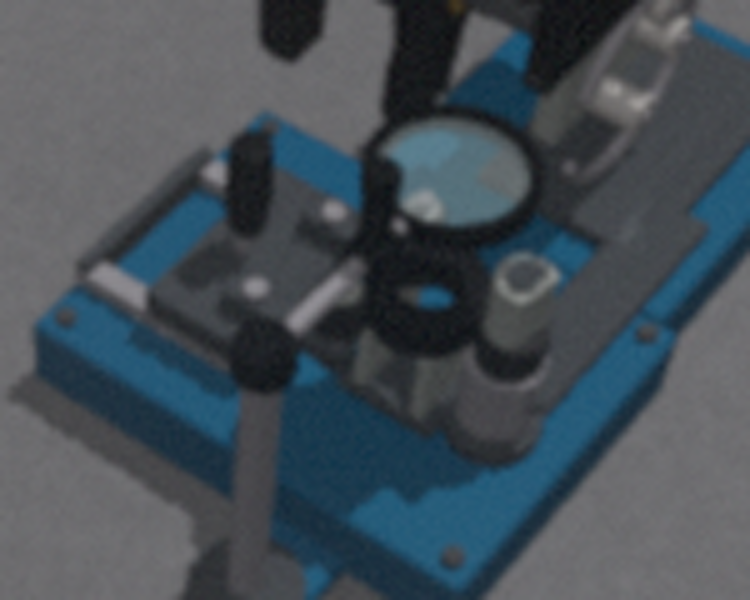

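```bash
python3 -c "
from h import *
im=cv2.imread('pics/w23_raw.png')
cv2.imwrite('pics/w23z.png',cv2.convertScaleAbs(cv2.resize(im[40:150,145:315],None,fx=4.5,fy=5,interpolation=cv2.INTER_CUBIC),alpha=1.2))
c=np.load('w23.npy',allow_pickle=True).item()
h=back('wrist',(254.3,97),.172,c);k=back('wrist',(251.8,98),.108,c);print(h,k)
p=np.array([.5925,.0246]);print(np.arctan2(*(h[:2]-p)[::-1])-.185)
for n,z in [('handle',(157,99))]: print(back('wrist',z,.13,c))"
```

```text
[0.57261484 0.14513406 0.172     ] [0.57068896 0.14389714 0.108     ]
1.5492989982519596
[0.48334473 0.1276985  0.13      ]
```

View pics/w23z.png

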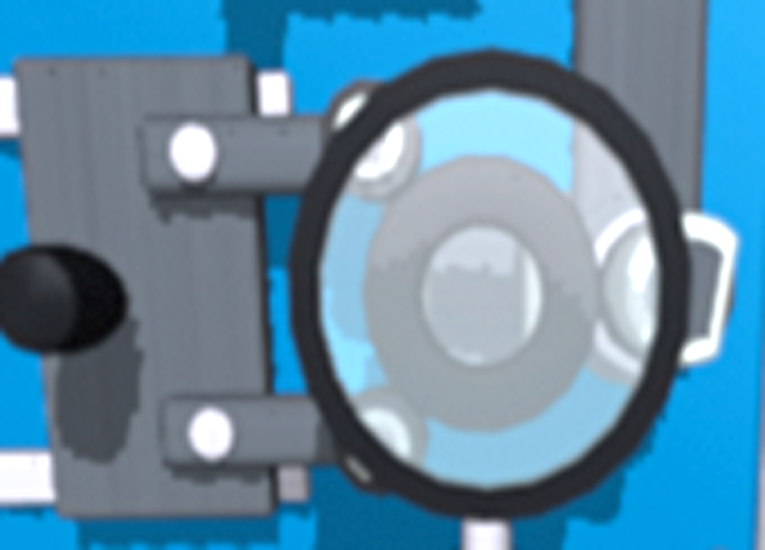

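```bash
python3 -m inch '{"xyz":[[-20,0,-10],[-40,0,-10],[-40,0,-10],[-30,0,0],[0,0,0],[0,0,0]],"dr":[[0,0,0],[0,0,0],[0,0,0],[0,0,0],[0,0,0],[0,0,0]],"fingers":[36,36,36,36,36,36]}';python3 -c "
from h import *
goto(None)
snap('scene','s24');snap('top','t24')"
```

```text
clock: 36.4
tcp_pos: [0.6074, -0.065, 0.3324]
tool_rot: [-2.019, -2.404, 0.001]
contact_force: [0.1, 0.8, 0.6]
width: 0.0356
t 36.4 tcp [ 0.6074 -0.065   0.3324] F [0.1 0.8 0.6] w 35.6 q6 -0.474
y-axis world ang 0.174 x-axis [-0.173  0.985  0.001] z [-0.0023  0.0011 -1.    ]
```

View pics/s24.png

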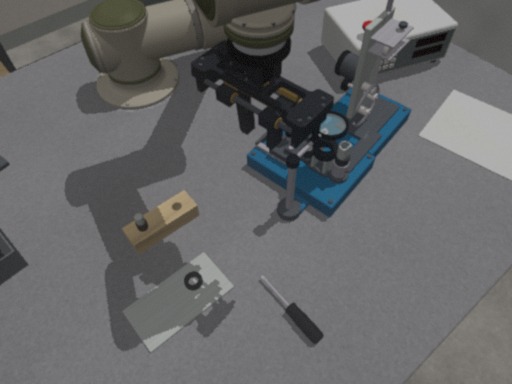

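View pics/t24.png

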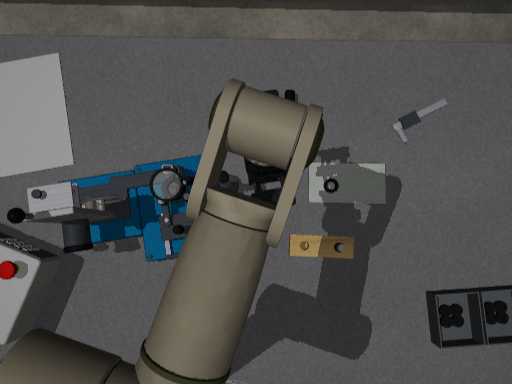

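```bash
python3 -c "
from h import *
for cam in ['top']:
    r=spot_in(cam,'lens'); print([(x['p'],x['bbox']) for x in r[:2]])
print(back('top',(168,184.5),.172))
hand_in()"
```

```text
[(0.59, [148.4, 166.8, 229.1, 201.2]), (0.21, [157.2, 193.1, 193.2, 243.6])]
[0.57060436 0.13938327 0.172     ]
the job is handed in; nothing more can be done
```

The winder is set up and the job is handed in at about 36 s of the 72 s allowed. All the steps were done in the order you gave.

- **Drive roller:** I gripped it by the flat of its cap, turned it to the hub's flat and pushed it down until it stopped against about 13 N. The pictures show its wheel sitting on the boss.
- **Core:** I lowered it onto the two rest blades with at most about 9 N before letting go.
- **Carriage:** I pushed it in by its handle about 40 mm. It then stalled at a push of about 17 N and stayed in place after release. The wrist view puts the core's axis within about 1 mm of the seat, touching all three rollers. I could not read the slide position directly. The nip is judged from the stall and the roller positions, which are only good to about 1 to 2 mm.
- **Magnifier:** I swung it about 1.5 rad round and let go. The last wrist picture puts the lens 1.5 to 2 mm from the core's centre. The top camera puts it about 3 mm away on the other side in y, so the two disagree by more than their calibration error. I left it there.
- **Other things:** In the last pictures the spare roller, small core and screwdriver had not been moved, and the gripper was clear of everything.

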